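Turn the stone tray over at the ledge and put the edge stone away

TASK

The white plastic stone tray lies face down on the bench: push it up against the front of the raised ledge, stand it up there by its knob and tip it over onto the ledge, lowering it rather than letting it fall, so that it lies flat on the ledge with its recess up. Then lay the grey edge stone flat inside the recess and let go. The spindle runs low over the ledge, so lean the tool to get in under it: the robot must not bump the spindle, and the loose brush head, groove tool and pole grip are to stay where they are.

Things in the scene. Friction and masses are not known exactly. Their poses are not given: they have to be found in the camera images.
- ledge: raised dark wooden ledge fixed on the bench, 360 mm long (y), 80 mm deep (x), 26 mm high, flat top, bare bench behind it; an iron post 216 mm high at each end (y = +-175, x = 95 mm). Origin: middle of the upright front face, at bench level. x points away from the robot over the ledge, square to the front face; y along the face; z up
- spindle: steel spindle, 18 mm thick, fixed, level, along the ledge's y, carried by the two posts; a white brush drum (52 mm thick) sits near its +y end, 115 to 150 mm from the origin, and an iron crank outside the -y post. Origin on its axis, above the ledge's middle: 95 mm behind the front face and 190 mm above the bench
- tray_mid (a point): centre of the loose white plastic tray, 90 (x) by 100 (y) by 24 mm thick, 180 g. One face is plain, the other has a recess 74 by 84 mm, 12 mm deep. It starts recess down on the bench, 20 to 45 mm short of the ledge and nearly square to it, knob towards the robot. z points out of the plain face (up at the start, down when turned over); x from the knob to the opposite edge (to the ledge at the start)
- knob (a point): centre of the tray's knob: a black barrel 24 mm in diameter and 36 mm long lying along the tray's y, on a 10 mm stem at the middle of one 100 mm edge, half-way up the thickness, 71 mm from tray_mid along the tray's -x (26 mm out from the edge). The barrel turns freely on the stem about the tray's y axis, so when its flat ends are pinched the tray swings and hangs from it
- stone_mid (a point): centre of the loose grey rubber edge stone, 62 mm (x) by 30 mm (y) by 22 mm high (z up), lying on the bench to the left or the right of the tray
- brush: loose nylon roto brush head, a white drum 68 mm in diameter and 63 mm high standing on the bench on the other side of the tray from the stone; origin at the centre of its underside
- groover: loose groove tool with a brass wheel, 150 mm long, dark wooden handle, lying far to the left; origin on the bench under it
- polegrip: loose aluminium ski pole grip, 135 mm long, lying far to the right; origin on the bench under it
There are look-alikes about, which are no part of the job. Of the things shaped like the part that bears stone_mid, the black one is meant.

How it is judged:
By the outcome, as a careful person would: the job done as asked, in the order asked, and still so for the second after the job is handed in, with the robot touching nothing.
It also fails if it takes over 61 s, if anything falls off the work surface, if the arm or the gripper's body presses on something with over 40 N, if the wrist force passes 120 N, or if a joint passes its speed limit or range.

ROBOT

A 6-joint arm with a two-finger parallel gripper is mounted at the origin on the work surface. World frame = base frame: x ahead of the robot, y to its left, z up, the work surface at z = 0. Lengths are in m, angles in degrees, forces in N, time in s.
With the tool pointing down it reaches from about 0.375 to 0.9 m from the base axis. Payload 3.1 kg.
Tool frame: the origin (TCP) lies between the finger pads; the fingertips stand 11 mm ahead of it and the grasp point (between the pads) lies 8 mm behind it; z points along the fingers, y is the line along which they close (so a half turn about z gives the same grasp; the last joint's range is limited). The gripper opens to 87 mm and grips with 3 to 60 N. Pads are 19 mm wide; open, the fingers measure 117 mm over their backs; the gripper's body (75 mm by 190 mm) begins 51 mm behind the grasp point.
Start: joints at [65.518, 30.224, 82.088, -0, 67.689, -10.227], TCP at [0.154, 0.606, 0.207] pointing down, gripper open.
Joint ranges: [-176.69, 176.69], [-43.24, 126.21], [12.49, 139.97], [-82, 262], [0, 151.66], [-163.58, 163.58]. Speed limits (degrees/s): [159.86, 159.86, 180, 180, 180, 180].

INTERFACE

Orientations are given as a 3x3 rotation matrix whose columns are the frame's x, y, z axes.
In Python, from rig import bot, viewer, workorder, nets gives the robot as it stands. The module is installed in compiled form; this text tells all that it offers.
- The arm moves only by the tool move_arm, never from a script. Its argument "increments" is a list of rows, each a list of 7 numbers: the shift along the tool's x, y, z normalised to -1 to 1, where 1 is 0.3 m, then the turn, a rotation vector about the tool's x, y, z normalised to -1 to 1, where 1 is pi rad, then the opening, from 0 (shut) to 1 (fully open). In form: [[tx, ty, tz, wx, wy, wz, grip], ...]. A call has 1 to 10 rows; each row is the pose to reach, as a shift and turn from the pose commanded when the call began, along the tool's axes at that moment, turning the shorter way round; what a row does not reach only later rows make up. A row lasts 1/12 s, in which the tool goes at most 41.7 mm and 7.16 degrees, less where a joint would pass 70% of its speed; a pose out of reach is approached as far as the arm can. A call with a number of a shift or a turn outside -1 to 1 is refused whole. A call with a gripper value outside its range is refused whole. The fingers move at their own pace and stop on an object; the grip force is fixed at half the most. Time passes only in rows, so rows that repeat a pose let the fingers close. It gives the time, the measured TCP pose, the force, the opening and the grip force at its end, in the units of the state.
- bot.read_state(): the state, without advancing time (a new reading comes with each control period).
- viewer.capture(name): name is "side" or "top"; returns a dict with "image" (480x640x3 uint8, blue, green, red), "K" (3x3 intrinsics, pixels), "eye" and "orientation" of the camera in the world. Camera axes: x right, y up, looking along -z (the intrinsics and any distortion apply to the point x, -y, -z); pixel columns grow to the right and rows downward; lengths in m; the calibration is good to about 2 mm. A picture is of the moment at which its call begins. There is no depth.
- workorder.hand_in(): hands the job in; it is judged then, once.
Trained networks look in the newest picture that a camera, given by its name, has taken for a name from the list of things; names that differ only in an ending like _2 or _b are one class to them, and where a whole thing is asked for, a point or a joint stands for the part that bears it (a point fixed in the world has none). Each returns a list of dicts, best first, with "conf" (0 to 1); they miss things now and then, are a little off and sometimes report something else, mostly with a low value. They report only what shows in the picture. A call takes as long as a camera call. They do not tell look-alikes from the thing itself.
- nets.find_in(camera, thing): "location" ([column, row] in pixels, amid what is visible of it).
The state is a dict: "time_s": time; "joint_positions": joint angles; "qvel": joint speeds; "tau": joint torques, N m; "position": TCP position; "tcp_rot": TCP orientation; "force": force on the tool from outside, world axes, zero at the start; "moment": the same for the moment, N m; "opening": opening from 0.0 (shut) to 1.0 (fully open); "grasp_force": force on a finger pad.
Only numpy, scipy, OpenCV 4.12 (cv2) and the standard library are available. Lean on these libraries where they do the work, as an engineer would, in place of code of your own. Each camera call takes 0.05 s, during which the arm holds its last target. There are 200 camera calls.

## Working session

There is one attempt and no reset: what is moved stays moved. The work goes in short steps, Python scripts to look and compute and a tool call to move; the robot and the scene stay as the last step left them, time stands still between calls to the robot, and variables do not carry over. Pictures are saved under pics/ and viewed, at most 10 in all, crops included, and the job is handed in when it is done.

Besides the shell and the picture viewer there is one more tool, called after "Emit:" by a JSON object that holds its "api" and its "payload". move_arm: Moves the arm, as the interface text tells. Its arguments: {"type":"object","properties":{"increments":{"type":"array"}},"required":["increments"]}

```bash
mkdir -p pics; cat > h.py <<'E'
import numpy as np, cv2
from rig import bot, viewer, workorder, nets
def ray(c,px):
    K=np.array(c["K"],float); R=np.array(c["orientation"]); 
    d=np.linalg.inv(K)@np.array([px[0],px[1],1.]); d=R@np.array([d[0],-d[1],-d[2]])
    return np.array(c["eye"]),d
def at_z(c,px,z):
    e,d=ray(c,px); return e+d*(z-e[2])/d[2]
def proj(c,p):
    K=np.array(c["K"],float); R=np.array(c["orientation"]); q=R.T@(np.array(p)-np.array(c["eye"]))
    u=K@np.array([q[0],-q[1],-q[2]]); return u[:2]/u[2]
E
cat > a.py <<'E'
from h import *
np.set_printoptions(precision=4,suppress=True)
s=bot.read_state(); print(s["time_s"],s["position"],s["tcp_rot"])
for n in("top","side"):
    c=viewer.capture(n); cv2.imwrite(f"pics/{n}0.png",c["image"]); print(n,c["K"],c["eye"],c["orientation"], [k for k in c])
    for t,z in(("ledge",.02),("spindle",.19),("tray_mid",.024),("knob",.012),("stone_mid",.022),("brush",.03),("groover",.01),("polegrip",.01)):
        print(t,[(np.round(r["location"],1),round(r["conf"],2),at_z(c,r["location"],z)[:2].round(4)) for r in nets.find_in(n,t)])
E
python3 a.py
```

```text
0.0 [0.1535 0.6051 0.2061] [[-0.9692  0.2463 -0.0009]
 [ 0.2463  0.9692 -0.0019]
 [ 0.0004 -0.0021 -1.    ]]
top [[447.251    0.     326.1118]
 [  0.     447.251  235.0874]
 [  0.       0.       1.    ]] [ 0.3369 -0.0149  1.2723] [[-0.0221  0.987  -0.1591]
 [-0.9997 -0.0204  0.0123]
 [ 0.0089  0.1593  0.9872]] ['image', 'K', 'eye', 'orientation']
ledge [(array([296.4, 186.9]), 0.82, array([0.6812, 0.0522]))]
spindle [(array([300. , 159.9]), 0.78, array([0.7043, 0.0332]))]
tray_mid [(array([288. , 233.9]), 0.58, array([0.5436, 0.0772]))]
knob [(array([284.2, 234.5]), 0.73, array([0.5441, 0.089 ]))]
stone_mid [(array([396.6, 262.3]), 0.82, array([ 0.4568, -0.2266])), (array([379.8, 300.4]), 0.81, array([ 0.3521, -0.175 ])), (array([362.3, 255. ]), 0.73, array([ 0.4795, -0.1309])), (array([427.9, 249. ]), 0.69, array([ 0.4926, -0.3168])), (array([415.7, 299.2]), 0.53, array([ 0.3532, -0.2748]))]
brush [(array([234.9, 266.1]), 0.55, array([0.455 , 0.2249]))]
groover [(array([174.8, 229.3]), 0.69, array([0.5659, 0.4012]))]
polegrip [(array([480.8, 214.2]), 0.64, array([ 0.5921, -0.4788]))
[... 240 characters left out ...]
']
ledge []
spindle [(array([379.4, 203.4]), 0.57, array([ 0.7007, -0.0554]))]
tray_mid [(array([282.1, 261.3]), 0.8, array([0.5352, 0.0638]))]
knob [(array([282.9, 259.3]), 0.61, array([0.547 , 0.0769]))]
stone_mid [(array([336.5, 374.3]), 0.92, array([ 0.4428, -0.2295])), (array([320. , 425.8]), 0.74, array([ 0.3545, -0.2866])), (array([389. , 391.8]), 0.64, array([ 0.4943, -0.3162])), (array([279. , 383.8]), 0.63, array([ 0.3468, -0.1782]))]
brush [(array([217.6, 235.4]), 0.74, array([0.462 , 0.2212]))]
groover [(array([214.1, 189.3]), 0.58, array([0.5579, 0.3994]))]
polegrip [(array([486.1, 421.9]), 0.83, array([ 0.5938, -0.4615])), (array([377.2, 200.9]), 0.55, array([0.8719, 0.0943]))]
```

View pics/top0.png

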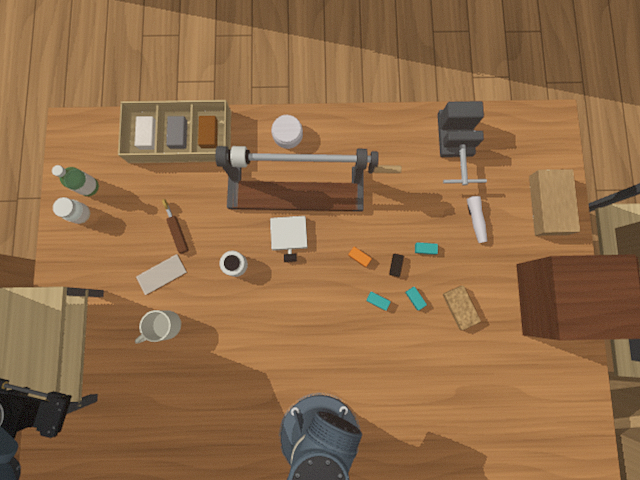

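View pics/side0.png

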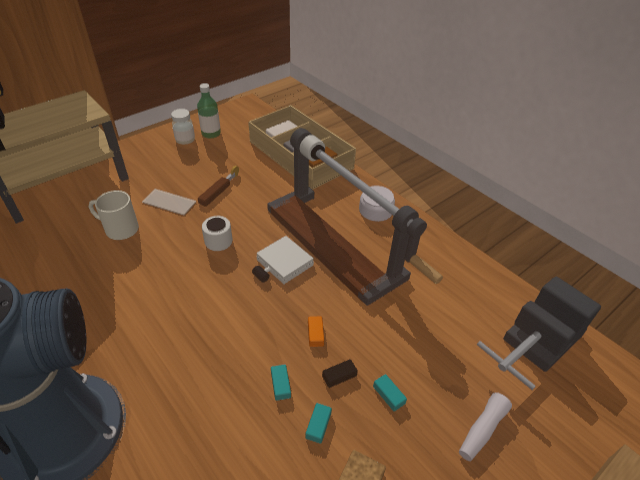

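The top picture shows the tray at about (289,233) with its knob at (290,257). The ledge front edge runs from (228,208) to (363,210). The black stone is at (397,265), among teal and orange look-alikes, and the brush is at (233,263). The side picture agrees: tray (285,259), black stone (340,373). Next I'll refine these positions.

```bash
cat > b.py <<'E'
from h import *
np.set_printoptions(precision=4,suppress=True)
C={n:viewer.capture(n) for n in("top","side")}
t=C["top"]["image"]; s=C["side"]["image"]
def blob(im,lo,hi,box):
    h=cv2.cvtColor(im,cv2.COLOR_BGR2HSV); m=cv2.inRange(h,lo,hi); k=np.zeros_like(m); x0,y0,x1,y1=box; k[y0:y1,x0:x1]=m[y0:y1,x0:x1]
    cs,_=cv2.findContours(k,cv2.RETR_EXTERNAL,cv2.CHAIN_APPROX_NONE); return max(cs,key=cv2.contourArea)[:,0,:].astype(float)
for nm,n,lo,hi,box,z in(("tray","top",(0,0,140),(180,70,255),(260,205,320,252),.024),("tray","side",(0,0,165),(180,70,255),(250,232,320,285),.024),
   ("knob","top",(0,0,0),(180,255,60),(278,247,302,266),.018),("knob","side",(0,0,0),(180,255,60),(248,262,274,282),.018),
   ("stone","top",(0,0,0),(180,255,60),(385,248,410,285),.018),("stone","side",(0,0,0),(180,255,60),(318,355,362,390),.018)):
    c=blob(C[n]["image"],lo,hi,box); w=np.array([at_z(C[n],p,z)[:2] for p in c]).astype(np.float32)
    r=cv2.minAreaRect(w*1000); print(nm,n,len(c),r)
def tile(im,box,f): x0,y0,x1,y1=box; return cv2.resize(im[y0:y1,x0:x1],None,fx=f,fy=f,interpolation=cv2.INTER_CUBIC)
cv2.imwrite("pics/crop1.png",np.vstack([tile(t,(215,140,415,285),4)]))
cv2.imwrite("pics/crop2.png",tile(s,(240,125,440,275),4))
E
python3 b.py
```

```text
tray top 135 ((544.6304321289062, 76.8768539428711), (100.32502746582031, 100.97127532958984), 2.4904263019561768)
tray side 109 ((550.8612060546875, 76.48324584960938), (86.89398956298828, 98.16669464111328), 2.29399037361145)
knob top 33 ((477.1778869628906, 74.05670166015625), (31.123403549194336, 19.806528091430664), 88.79368591308594)
knob side 39 ((477.5431213378906, 68.54768371582031), (24.470983505249023, 46.797393798828125), 3.7763471603393555)
stone top 57 ((450.6601257324219, -224.87258911132812), (28.653419494628906, 59.96538543701172), 75.96855163574219)
stone side 84 ((450.7206726074219, -229.0231475830078), (35.69597625732422, 65.24394226074219), 76.32856750488281)
```

View pics/crop1.png

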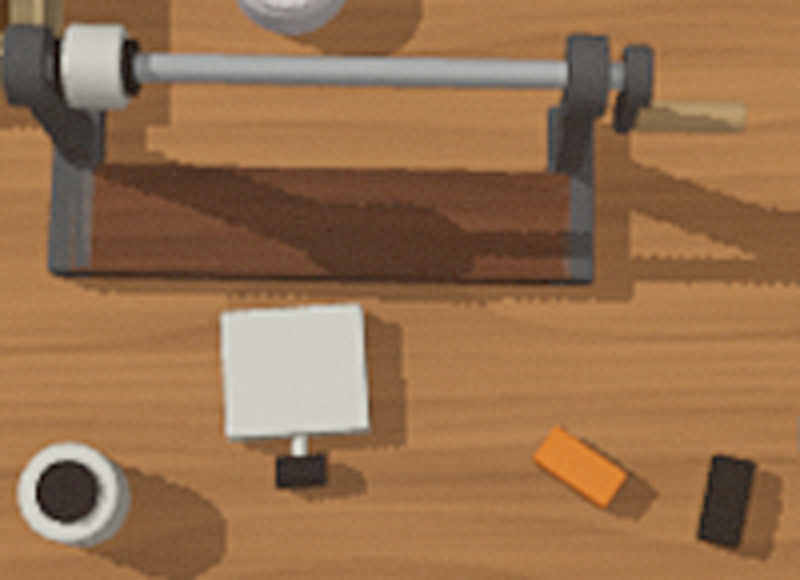

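View pics/crop2.png

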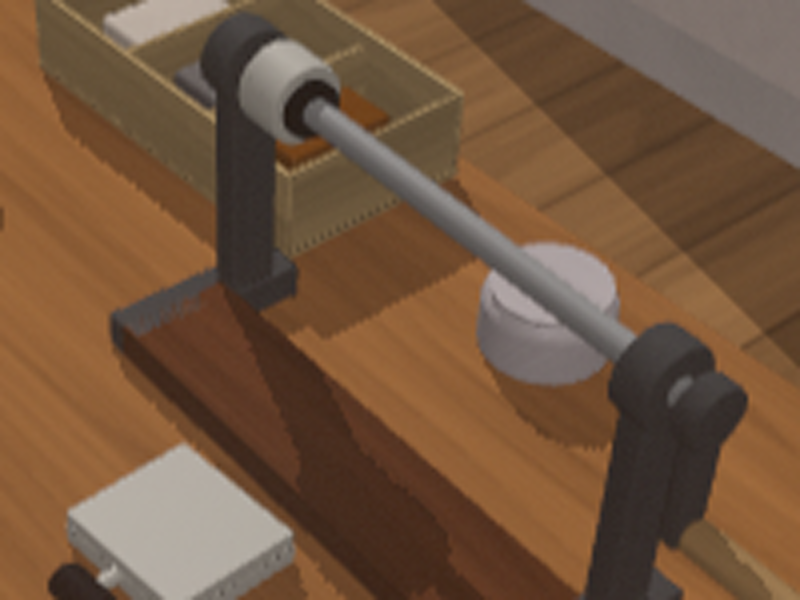

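The crops show the ledge front-top edge from (51,269) to (593,277) in crop 1. The tray's top corners in crop 1 are (222,313), (361,305) and (368,430), and in crop 2 (183,445), (293,540) and (68,517). The black stone is at about (727,502) in crop 1.

```bash
cat > c.py <<'E'
from h import *
np.set_printoptions(precision=4,suppress=True)
C={n:viewer.capture(n) for n in("top","side")}
T=lambda p,z:at_z(C["top"],(p[0]/4+215-.4,p[1]/4+140-.4),z)[:2]
S=lambda p,z:at_z(C["side"],(p[0]/4+240-.4,p[1]/4+125-.4),z)[:2]
a,b=T((51,269),.026),T((593,277),.026); print("ledge",a,b,(a+b)/2,np.linalg.norm(a-b),np.degrees(np.arctan2(*(a-b))))
a,b=T((150,66),.19),T((568,73),.19); print("spin top",a,b)
a,b=S((313,107),.19),S((625,345),.19); print("spin side",a,b)
print("ledge left corner side",S((113,321),.026))
print("tray T",T((222,313),.024),T((361,305),.024),T((368,430),.024),T((229,437),.024))
print("tray S",S((183,445),.024),S((293,540),.024),S((68,517),.024))
# intersect knob rays
def tri(p,q):
    e1,d1=ray(C["top"],p);e2,d2=ray(C["side"],q);d1/=np.linalg.norm(d1);d2/=np.linalg.norm(d2)
    k=np.linalg.lstsq(np.c_[d1,-d2],e2-e1,rcond=None)[0];return e1+d1*k[0],e2+d2*k[1]
print("knob tri",tri((301/4+214.6,470/4+139.6),(261,272)))
print("stone top of",[T(p,.022) for p in((713,455),(754,461),(740,549),(699,541))])
E
python3 c.py
```

```text
ledge [0.6249 0.2489] [ 0.6113 -0.1368] [0.6181 0.0561] 0.3858921462454572 2.018014058113359
spin top [0.7166 0.1537] [ 0.707  -0.1096]
spin side [0.7199 0.166 ] [ 0.7106 -0.0926]
ledge left corner side [0.6239 0.2428]
tray T [0.5909 0.1277] [0.5947 0.0289] [0.5049 0.0253] [0.502 0.123]
tray S [0.5915 0.1259] [0.5939 0.0246] [0.503 0.119]
knob tri (array([0.4783, 0.0731, 0.0176]), array([0.4816, 0.0714, 0.0179]))
stone top of [array([ 0.4823, -0.2172]), array([ 0.4775, -0.2459]), array([ 0.4159, -0.2331]), array([ 0.4221, -0.2046])]
```

```bash
cat >> h.py <<'E'
from scipy.spatial.transform import Rotation as Ro
def tool(yaw,lean):  # tool y axis at 90+yaw, leaning back to robot
    R0=np.array([[-1,0,0],[0,1,0],[0,0,-1.]])
    return (Ro.from_euler('z',yaw,degrees=True)*Ro.from_euler('y',-lean,degrees=True)).as_matrix()@R0
YL=-2.0; O=np.array([.618,.056,0])
def L(x,y,z): return O+Ro.from_euler('z',YL,degrees=True).apply([x,y,z])
def inc(*targets):  # (pos,yaw,lean)
    s=bot.read_state(); p=np.array(s["position"]);R=np.array(s["tcp_rot"])
    print(round(s["time_s"],2),p.round(4),"L",Ro.from_euler('z',-YL,degrees=True).apply(p-O).round(4),"F",np.round(s["force"],1),round(s["opening"],3),s["grasp_force"])
    for P,yaw,lean in targets:
        d=R.T@(np.array(P)-p)/.3; w=Ro.from_matrix(R.T@tool(yaw,lean)).as_rotvec()/np.pi
        print(np.round(d,4).tolist(),np.round(w,4).tolist())
E
python3 -c "
from h import *
inc(((.31,.33,.207),2.2,0),((.4775,.0735,.1),2.2,0))"
```

```text
1.1 [0.1538 0.6058 0.2071] L [-0.4831  0.5332  0.2071] F [-0.2 -0.8 -0.7] 0.997 0.0
[-0.7308, -0.7628, 0.0002] [0.0, -0.0, -0.0914]
[-1.4825, -1.454, 0.3568] [0.0, -0.0, -0.0914]
```

Emit:
{"api": "move_arm", "payload": {"increments": [[-0.73,-0.76,0,0,0,-0.0914,0.7],[-0.73,-0.76,0,0,0,-0.0914,0.7],[-0.73,-0.76,0,0,0,-0.0914,0.7],[-0.73,-0.76,0,0,0,-0.0914,0.7],[-0.73,-0.76,0,0,0,-0.0914,0.7],[-0.73,-0.76,0,0,0,-0.0914,0.7],[-0.73,-0.76,0,0,0,-0.0914,0.7],[-0.73,-0.76,0,0,0,-0.0914,0.7],[-0.73,-0.76,0,0,0,-0.0914,0.7]]}}

```text
time_s: 1.85
position: [0.312, 0.3274, 0.2073]
tcp_rot: [[-0.999, -0.033, 0.001], [-0.033, 0.999, -0.001], [-0.001, -0.001, -1.0]]
force: [0.2, 1.1, 0.2]
opening: 0.703
grasp_force: 0.0
```

```bash
python3 -c "
from h import *
inc(((.4775,.0735,.1),2.2,0),((.4775,.0735,.04),2.2,0))"
```

```text
1.85 [0.312  0.3274 0.2073] L [-0.3153  0.2605  0.2073] F [0.2 1.1 0.2] 0.703 0.0
[-0.523, -0.8635, 0.3592] [-0.0005, 0.0002, -0.0017]
[-0.5229, -0.8632, 0.5592] [-0.0005, 0.0002, -0.0017]
```

Emit:
{"api": "move_arm", "payload": {"increments": [[-0.523,-0.8635,0.36,0,0,-0.0017,0.7],[-0.523,-0.8635,0.36,0,0,-0.0017,0.7],[-0.523,-0.8635,0.36,0,0,-0.0017,0.7],[-0.523,-0.8635,0.36,0,0,-0.0017,0.7],[-0.523,-0.8635,0.36,0,0,-0.0017,0.7],[-0.523,-0.8635,0.36,0,0,-0.0017,0.7],[-0.523,-0.8635,0.36,0,0,-0.0017,0.7],[-0.523,-0.8635,0.36,0,0,-0.0017,0.7],[-0.523,-0.8635,0.36,0,0,-0.0017,0.7],[-0.523,-0.8635,0.5,0,0,-0.0017,0.7]]}}

```text
time_s: 2.68
position: [0.4841, 0.0768, 0.0615]
tcp_rot: [[-0.999, -0.041, 0.016], [-0.041, 0.999, -0.001], [-0.016, -0.001, -1.0]]
force: [1.1, 0.6, 0.5]
opening: 0.7
grasp_force: 0.0
```

```bash
python3 -c "
from h import *
c=viewer.capture('side'); cv2.imwrite('pics/s2.png',cv2.resize(c['image'][150:350,180:440],None,fx=3,fy=3))
print(proj(c,(.4775,.0735,.012)))
inc(((.4775,.0735,.013),2.2,0))"
```

```text
[259.11821426 274.01681246]
2.73 [0.4751 0.0778 0.0496] L [-0.1436  0.0168  0.0496] F [-2.4 -0.3 -9.6] 0.699 0.0
[-0.0087, -0.0149, 0.122] [0.0005, -0.0029, 0.0009]
```

View pics/s2.png

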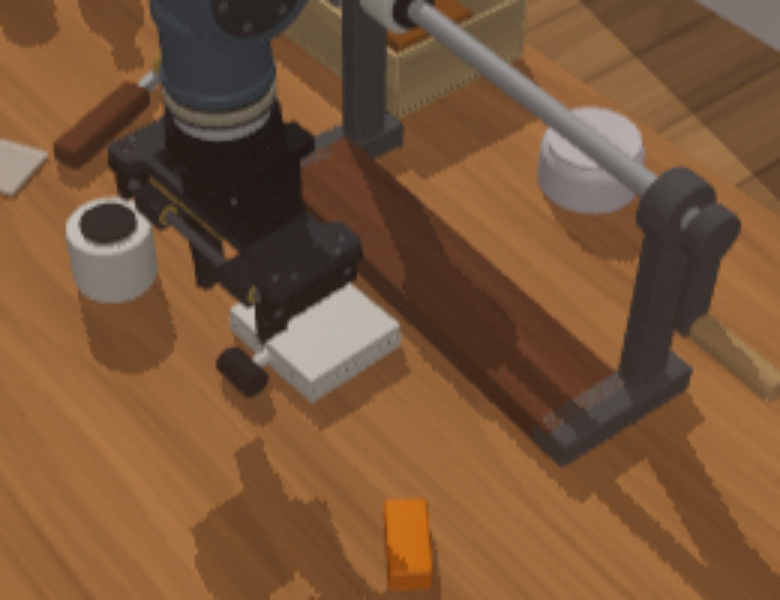

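The side picture shows the gripper over the knob, which is at crop (242,372). Its wide body runs along y and clears the brush. I'll let the arm settle before descending.

Emit:
{"api": "move_arm", "payload": {"increments": [[0,0,0,0,0,0,0.7],[0,0,0,0,0,0,0.7],[0,0,0,0,0,0,0.7]]}}

```text
time_s: 2.98
position: [0.4773, 0.0789, 0.0592]
tcp_rot: [[-0.999, -0.045, 0.003], [-0.045, 0.999, -0.0], [-0.003, -0.0, -1.0]]
force: [0.0, -0.3, 0.0]
opening: 0.699
grasp_force: 0.0
```

```bash
python3 -c "
from h import *
inc(((.4775,.0735,.013),2.2,0))"
```

```text
2.98 [0.4773 0.0789 0.0592] L [-0.1414  0.0179  0.0592] F [ 0.  -0.3  0. ] 0.699 0.0
[0.0004, -0.0178, 0.1541] [-0.0001, 0.0009, 0.0022]
```

Emit:
{"api": "move_arm", "payload": {"increments": [[0,-0.018,0.06,0,0,0.002,0.7],[0,-0.018,0.11,0,0,0.002,0.7],[0,-0.018,0.14,0,0,0.002,0.7],[0,-0.018,0.153,0,0,0.002,0.7],[0,-0.018,0.153,0,0,0.002,0.7],[0,-0.018,0.153,0,0,0.002,0.7]]}}

```text
time_s: 3.48
position: [0.4775, 0.0729, 0.0126]
tcp_rot: [[-0.999, -0.038, 0.002], [-0.038, 0.999, -0.0], [-0.002, -0.0, -1.0]]
force: [0.3, -0.2, -0.9]
opening: 0.701
grasp_force: 0.0
```

```bash
python3 -c "
from h import *
c=viewer.capture('side'); cv2.imwrite('pics/s3.png',cv2.resize(c['image'][200:330,190:350],None,fx=4,fy=4))
print(proj(c,(.4775,.0735,.012)))
inc(((.4775,.0735,.013),2.2,0))"
```

```text
[259.11821426 274.01681246]
3.53 [0.4776 0.0728 0.0125] L [-0.1409  0.0119  0.0125] F [ 0.3  0.  -0.9] 0.699 0.0
[0.0002, 0.0024, -0.0015] [-0.0001, 0.0006, -0.0002]
```

Now close the gripper.

Emit:
{"api": "move_arm", "payload": {"increments": [[0,0,0,0,0,0,0.3],[0,0,0,0,0,0,0.3],[0,0,0,0,0,0,0.3],[0,0,0,0,0,0,0.3],[0,0,0,0,0,0,0.3]]}}

```text
time_s: 3.95
position: [0.477, 0.0726, 0.0116]
tcp_rot: [[-0.999, -0.037, 0.0], [-0.037, 0.999, -0.0], [-0.0, -0.0, -1.0]]
force: [-0.2, 0.4, -1.0]
opening: 0.407
grasp_force: 0.0
```

```bash
python3 -c "
from h import *
c=viewer.capture('side'); cv2.imwrite('pics/s4.png',cv2.resize(c['image'][200:330,190:350],None,fx=4,fy=4))
inc((L(-.116-.004,.014,.0128),-2,0),(L(-.1145,.014,.0128),-2,0))"
```

```text
4.0 [0.4769 0.0725 0.0115] L [-0.1415  0.0116  0.0115] F [-0.4  0.2 -1.2] 0.365 0.0
[-0.0722, 0.0027, -0.0043] [-0.0, 0.0, 0.023]
[-0.0905, 0.0014, -0.0043] [-0.0, 0.0, 0.023]
```

View pics/s4.png

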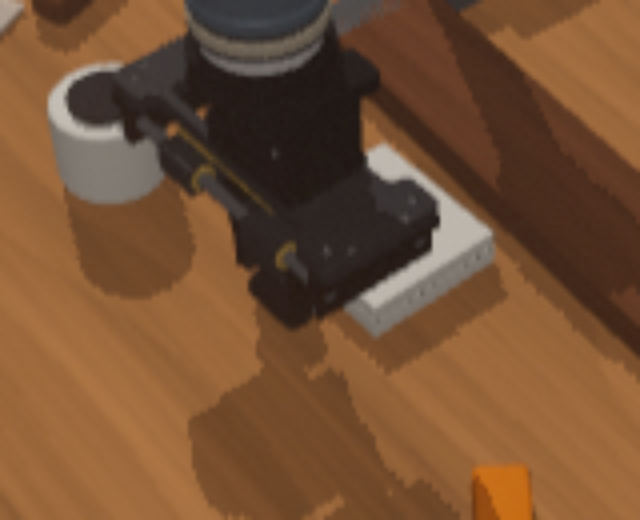

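The side picture shows the fingers down around the hidden knob, with the tray unmoved. The fingers may still be closing, so I'll check.

Emit:
{"api": "move_arm", "payload": {"increments": [[0,0,-0.003,0,0,0,0.3],[0,0,-0.003,0,0,0,0.3]]}}

```text
time_s: 4.17
position: [0.4769, 0.0726, 0.0124]
tcp_rot: [[-0.999, -0.037, 0.0], [-0.037, 0.999, -0.0], [-0.0, -0.0, -1.0]]
force: [-0.3, -0.1, -0.1]
opening: 0.313
grasp_force: 0.0
```

Emit:
{"api": "move_arm", "payload": {"increments": [[0,0,0,0,0,0,0.1],[0,0,0,0,0,0,0.1],[0,0,0,0,0,0,0.1],[0,0,0,0,0,0,0.1]]}}

```text
time_s: 4.5
position: [0.4769, 0.0726, 0.0124]
tcp_rot: [[-0.999, -0.037, -0.0], [-0.037, 0.999, -0.0], [0.0, -0.0, -1.0]]
force: [0.5, 0.1, -0.0]
opening: 0.127
grasp_force: 0.0
```

```bash
python3 -c "
from h import *
for n,b in(('side',(190,200,350,330)),('top',(210,180,370,310))):
  c=viewer.capture(n); x0,y0,x1,y1=b
  cv2.imwrite('pics/%s5.png'%n,cv2.resize(c['image'][y0:y1,x0:x1],None,fx=4,fy=4))
  print(n,proj(c,(.4775,.0735,.012)),nets.find_in(n,'knob'),nets.find_in(n,'tray_mid'))
inc()
a=cv2.imread('pics/side5.png');b=cv2.imread('pics/top5.png');cv2.imwrite('pics/both5.png',cv2.resize(np.hstack([a,b]),(800,325)))
"
```

```text
side [259.11821426 274.01681246] [{'location': [294.1, 268.5], 'conf': 0.57}] [{'location': [291.9, 269.1], 'conf': 0.75}, {'location': [343.6, 236.1], 'conf': 0.67}]
top [289.84419063 257.61112892] [{'location': [287.5, 218.7], 'conf': 0.72}, {'location': [396.4, 263.8], 'conf': 0.5}] [{'location': [288.8, 218.6], 'conf': 0.79}]
4.8 [0.4769 0.0726 0.0124] L [-0.1415  0.0117  0.0124] F [ 0.1 -0.6  0.6] 0.1 0.0
```

View pics/both5.png

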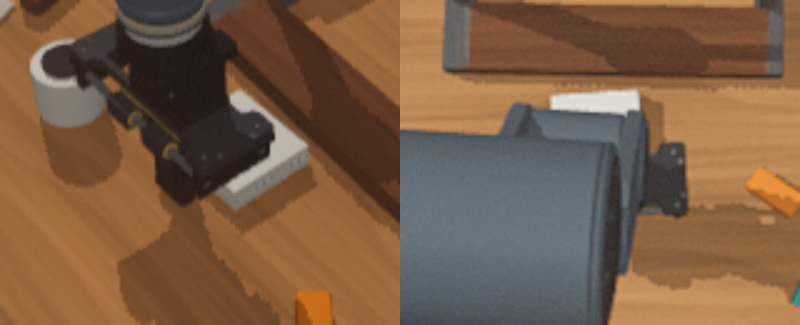

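The right half shows the tray's far edge still near its first place. The fingers have closed with no force, so the knob wasn't caught. I'll lift and look.

Emit:
{"api": "move_arm", "payload": {"increments": [[0,0,-0.02,0,0,0,0.7],[0,0,-0.02,0,0,0,0.7],[0,0,-0.02,0,0,0,0.7],[0,0,-0.02,0,0,0,0.7],[0,0,-0.05,0,0,0,0.7],[0,0,-0.15,0,0,0,0.7],[0,0,-0.25,0,0,0,0.7],[0,0,-0.25,0,0,0,0.7]]}}

```text
time_s: 5.47
position: [0.4801, 0.0725, 0.0919]
tcp_rot: [[-0.999, -0.038, 0.009], [-0.038, 0.999, -0.001], [-0.009, -0.001, -1.0]]
force: [0.9, 0.4, 0.1]
opening: 0.622
grasp_force: 0.0
```

```bash
python3 -c "
from h import *
for n,b in(('side',(190,180,350,310)),('top',(210,180,370,310))):
  c=viewer.capture(n); x0,y0,x1,y1=b
  cv2.imwrite('pics/%s6.png'%n,cv2.resize(c['image'][y0:y1,x0:x1],None,fx=4,fy=4))
inc()
s=bot.read_state(); c=viewer.capture('side'); p=np.array(s['position']);R=np.array(s['tcp_rot'])
print('tcp px',proj(c,p),'tip',proj(c,p+R@[0,0,.011]),'tip +-y',proj(c,p+R@[0,.031,.011]),proj(c,p+R@[0,-.031,.011]))
"
```

```text
5.57 [0.4779 0.0726 0.0889] L [-0.1406  0.0117  0.0889] F [ 0.4 -0.1  0. ] 0.671 0.0
tcp px [257.55282751 250.36004515] tip [257.8596086  253.91175438] tip +-y [249.31556393 246.13354621] [266.66922135 261.93172671]
```

View pics/side6.png

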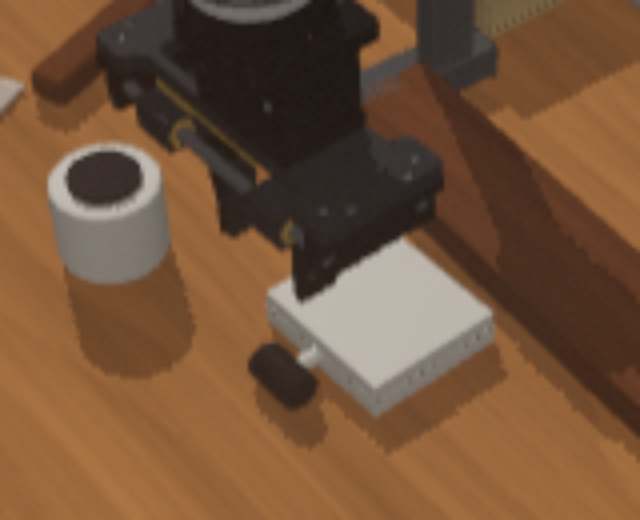

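The side picture shows the knob at crop (283,375), untouched. The open near finger's lowest point is at (303,297), about 7 px above where I predicted it. So the tips sit higher than the stated geometry implies. I'll check with numbers.

```bash
python3 -c "
from h import *
np.set_printoptions(precision=4,suppress=True)
t=viewer.capture('top')
for z in(.07,.09,.11): print('body end',z,[at_z(t,(324.8,v),z)[:2] for v in(237,266)])
im=cv2.imread('pics/side6.png')[::4,::4]; g=im.max(2)
# lowest dark pixel per column near fingers
for x in range(50,86,2):
  col=np.where(g[:86,x]<55)[0]; print(x+190,col.max()+180 if len(col) else None,end='; ')
c=viewer.capture('side'); s=bot.read_state(); p=np.array(s['position']);R=np.array(s['tcp_rot']); print(p,s['opening'],s['joint_positions'])
h=s['opening']*.0435
for dz in(.011,0,-.012): print(dz,[proj(c,p+R@[sx*.0095,-(h+e),dz]).round(1).tolist() for sx in(1,-1) for e in(0,.015)])
"
```

```text
body end 0.07 [array([ 0.5254, -0.0261]), array([ 0.4463, -0.0244])]
body end 0.09 [array([ 0.5222, -0.0259]), array([ 0.4445, -0.0242])]
body end 0.11 [array([ 0.5191, -0.0257]), array([ 0.4427, -0.0241])]
240 214; 242 216; 244 226; 246 237; 248 238; 250 237; 252 235; 254 236; 256 237; 258 239; 260 241; 262 234; 264 249; 266 253; 268 252; 270 251; 272 250; 274 247; [0.476  0.0726 0.0868] 0.69053581688432 [ -4.6498  30.7741 108.6178  -0.001   40.7134 -96.7888]
0.011 [[262.1, 264.9], [266.5, 268.9], [269.2, 260.6], [273.6, 264.6]]
0 [[261.9, 261.3], [266.2, 265.3], [269.0, 257.1], [273.4, 261.0]]
-0.012 [[261.6, 257.4], [266.0, 261.4], [268.8, 253.2], [273.2, 257.1]]
```

Emit:
{"api": "move_arm", "payload": {"increments": [[0,0.003,0.1,0,0,0,0.7],[0,0.003,0.2,0,0,0,0.7],[0,0.003,0.25,0,0,0,0.7],[0,0.003,0.25,0,0,0,0.7],[0,0.003,0.257,0,0,0,0.7],[0,0.003,0.262,0,0,0,0.7],[0,0.003,0.262,0,0,0,0.7]]}}

```text
time_s: 6.3
position: [0.4773, 0.0735, 0.0092]
tcp_rot: [[-0.999, -0.037, 0.001], [-0.037, 0.999, -0.0], [-0.001, -0.0, -1.0]]
force: [-0.1, 0.6, 0.1]
opening: 0.701
grasp_force: 0.0
```

```bash
python3 -c "
from h import *
c=viewer.capture('side'); s=bot.read_state(); print(s['position'],s['force'],s['opening'])
a=c['image'][225:310,225:305]; b=cv2.imread('pics/side6.png')[::4,::4][45:130,35:115]
im=np.hstack([a,b]);cv2.imwrite('pics/cmp7.png',cv2.resize(im,None,fx=5,fy=5,interpolation=cv2.INTER_CUBIC))
"
```

```text
[0.47746962 0.07345917 0.00942713] [-0.13384947 -0.09393512  1.37028718] 0.6983812838595725
```

View pics/cmp7.png

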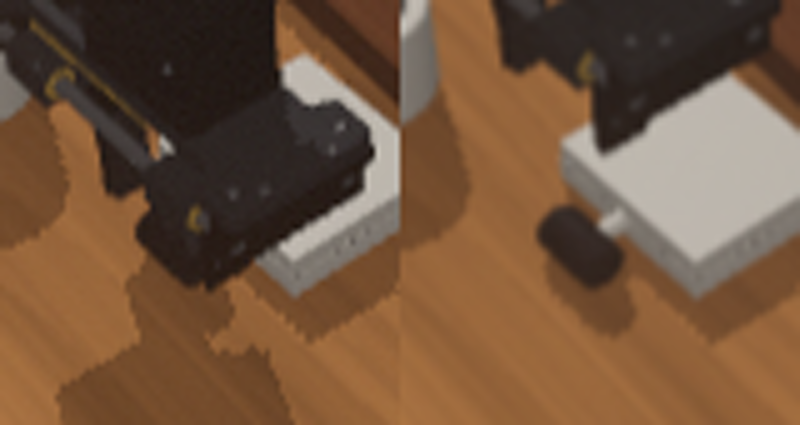

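The left half (arm down) shows the near finger tip at about (267,283) and the far finger at about (249,264), with the knob still above the bench between them. I'll locate the tips numerically.

```bash
python3 -c "
from h import *
np.set_printoptions(precision=4,suppress=True)
c=viewer.capture('side')
for z in(0,.01,.02,.03): print(z,at_z(c,(267,283),z)[:2],at_z(c,(249,264),z)[:2], 'lifted(z .092 pose):',at_z(c,(266,254),z+.082)[:2])
"
```

```text
0 [0.4815 0.0496] [0.4824 0.1228] lifted(z .092 pose): [0.4894 0.0582]
0.01 [0.4769 0.0423] [0.4778 0.1147] lifted(z .092 pose): [0.4842 0.0501]
0.02 [0.4723 0.0351] [0.4732 0.1066] lifted(z .092 pose): [0.479 0.042]
0.03 [0.4676 0.0279] [0.4685 0.0985] lifted(z .092 pose): [0.4737 0.0339]
```

The tips appear to be about 25–30 mm higher than the stated tool length suggests, and there is no contact force. I'll probe downwards gently.

Emit:
{"api": "move_arm", "payload": {"increments": [[0,0,0.007,0,0,0,0.7],[0,0,0.013,0,0,0,0.7],[0,0,0.02,0,0,0,0.7],[0,0,0.02,0,0,0,0.7]]}}

```text
time_s: 6.73
position: [0.4768, 0.0735, 0.0026]
tcp_rot: [[-0.999, -0.037, -0.0], [-0.037, 0.999, -0.0], [0.0, 0.0, -1.0]]
force: [-0.2, -0.4, 0.4]
opening: 0.7
grasp_force: 0.0
```

Emit:
{"api": "move_arm", "payload": {"increments": [[0,0,0.01,0,0,0,0.7],[0,0,0.02,0,0,0,0.7],[0,0,0.03,0,0,0,0.7],[0,0,0.03,0,0,0,0.7]]}}

```text
time_s: 7.07
position: [0.4765, 0.0735, -0.0069]
tcp_rot: [[-0.999, -0.037, -0.001], [-0.037, 0.999, 0.0], [0.001, 0.0, -1.0]]
force: [-0.2, 0.0, -0.3]
opening: 0.7
grasp_force: 0.0
```

Emit:
{"api": "move_arm", "payload": {"increments": [[0,0,0.008,0,0,0,0.7],[0,0,0.016,0,0,0,0.7],[0,0,0.016,0,0,0,0.7],[0,0,0.016,0,0,0,0.3],[0,0,0.016,0,0,0,0.3],[0,0,0.016,0,0,0,0.3],[0,0,0.016,0,0,0,0.3],[0,0,0.016,0,0,0,0.3],[0,0,0.016,0,0,0,0.3]]}}

```text
time_s: 7.82
position: [0.4769, 0.0735, -0.0109]
tcp_rot: [[-0.999, -0.037, 0.0], [-0.037, 0.999, 0.0], [-0.0, 0.0, -1.0]]
force: [-0.1, 0.7, 0.4]
opening: 0.41
grasp_force: 29.9
```

Grasped: opening 0.41 is 36 mm, with 30 N. The reported TCP lies about 23 mm beyond the knob centre, so I'll work with that knob offset. Next is the push to the ledge, squaring up on the way.

```bash
cat >> h.py <<'E'
KO=-.023
def kinc(*t): # knob targets in ledge frame: (x,y,z),lean
    s=bot.read_state(); p=np.array(s["position"])+np.array(s["tcp_rot"])@[0,0,KO]
    print("knob L",Ro.from_euler('z',-YL,degrees=True).apply(p-O).round(4))
    inc(*[(L(*P)+tool(YL,l)@[0,0,-KO],YL,l) for P,l in t])
E
python3 -c "
from h import *
kinc(((-.125,.0125,.012),0),((-.118,.0125,.012),0),((-.114,.0125,.012),0))"
```

```text
knob L [-0.1416  0.0126  0.0121]
7.82 [ 0.4769  0.0735 -0.0109] L [-0.1416  0.0126 -0.0109] F [-0.1  0.7  0.4] 0.41 29.945113956928253
[-0.0553, -0.0043, 0.0003] [0.0, 0.0, 0.023]
[-0.0785, -0.006, 0.0003] [0.0, 0.0, 0.023]
[-0.0918, -0.007, 0.0003] [0.0, 0.0, 0.023]
```

Emit:
{"api": "move_arm", "payload": {"increments": [[-0.01,-0.001,0,0,0,0.004,0.3],[-0.025,-0.002,0,0,0,0.01,0.3],[-0.04,-0.003,0,0,0,0.016,0.3],[-0.053,-0.004,0,0,0,0.023,0.3],[-0.062,-0.005,0,0,0,0.023,0.3],[-0.07,-0.005,0,0,0,0.023,0.3],[-0.075,-0.006,0,0,0,0.023,0.3],[-0.078,-0.006,0,0,0,0.023,0.3],[-0.078,-0.006,0,0,0,0.023,0.3]]}}

```text
time_s: 8.57
position: [0.4987, 0.0726, -0.0109]
tcp_rot: [[-0.999, 0.035, -0.004], [0.035, 0.999, 0.0], [0.004, 0.0, -1.0]]
force: [-5.3, 0.5, 6.6]
opening: 0.416
grasp_force: 30.0
```

Emit:
{"api": "move_arm", "payload": {"increments": [[-0.005,0,0,0,0,0,0.3],[-0.01,0,0,0,0,0,0.3],[-0.01,0,0,0,0,0,0.3]]}}

```text
time_s: 8.82
position: [0.4987, 0.0727, -0.011]
tcp_rot: [[-0.999, 0.034, -0.01], [0.034, 0.999, 0.0], [0.01, 0.0, -1.0]]
force: [-8.3, -2.4, 10.0]
opening: 0.412
grasp_force: 30.0
```

Contact is at knob L x ≈ -0.120, so the knob sits about 4 mm ahead of the tool axis, as the cameras suggested. Now the standing-up arc.

```bash
cat >> h.py <<'E'
KV=np.array([-.0038,0,-.023])
def ktcp(P,l): return L(*P)-tool(YL,l)@KV
def kinc(*t):
    s=bot.read_state(); p=np.array(s["position"])+np.array(s["tcp_rot"])@KV
    print("knob L",Ro.from_euler('z',-YL,degrees=True).apply(p-O).round(4))
    inc(*[(ktcp(P,l),YL,l) for P,l in t])
def stand(f): c,s=np.cos(np.radians(f)),np.sin(np.radians(f)); return (-.116*c-.012*s-.001,.0105,.116*s+.012*c)
def tip(psi,sl): c,s=np.cos(np.radians(psi)),np.sin(np.radians(psi)); return ((.116-sl)*s-.012*c,.0105,.026+(.116-sl)*c+.012*s)
E
python3 -c "
from h import *
kinc(*[(stand(f),0) for f in (2,5,9,14,19,24,30,36,42,48,54,60,66,72,78,83,87,90)])"
```

```text
knob L [-0.1158  0.0125  0.012 ]
8.82 [ 0.4987  0.0727 -0.011 ] L [-0.1198  0.0125 -0.011 ] F [-8.3 -2.4 10. ] 0.412 29.973945021629333
[0.0045, -0.0066, -0.0134] [0.0, -0.0031, 0.0002]
[0.0055, -0.0066, -0.0334] [0.0, -0.0031, 0.0002]
[0.0053, -0.0066, -0.0599] [0.0, -0.0031, 0.0002]
[0.0023, -0.0066, -0.0923] [0.0, -0.0031, 0.0002]
[-0.0036, -0.0066, -0.1237] [0.0, -0.0031, 0.0002]
[-0.0125, -0.0066, -0.1539] [0.0, -0.0031, 0.0002]
[-0.0268, -0.0066, -0.1882] [0.0, -0.0031, 0.0002]
[-0.045, -0.0066, -0.22] [0.0, -0.0031, 0.0002]
[-0.0669, -0.0066, -0.2491] [0.0, -0.0031, 0.0002]
[-0.0923, -0.0066, -0.275] [0.0, -0.0031, 0.0002]
[-0.1209, -0.0067, -0.2975] [0.0, -0.0031, 0.0002]
[-0.1524, -0.0067, -0.3163] [0.0, -0.0031, 0.0002]
[-0.1864, -0.0067, -0.3313] [0.0, -0.0031, 0.0002]
[-0.2226, -0.0067, -0.3422] [0.0, -0.0031, 0.0002]
[-0.2606, -0.0067, -0.349] [0.0, -0.0031, 0.0002]
[-0.2932, -0.0067, -0.3515] [0.0, -0.0031, 0.0002]
[-0.3199, -0.0067, -0.3513] [0.0, -0.0031, 0.0002]
[-0.3401, -0.0068, -0.3499] [0.0, -0.0031, 0.0002]
```

Emit:
{"api": "move_arm", "payload": {"increments": [[0.018,0,-0.012,0,0,0,0.3],[0.02,0,-0.033,0,0,0,0.3],[0.02,0,-0.06,0,0,0,0.3],[0.017,0,-0.092,0,0,0,0.3],[0.011,0,-0.124,0,0,0,0.3],[0.003,0,-0.154,0,0,0,0.3],[-0.012,0,-0.188,0,0,0,0.3],[-0.03,0,-0.22,0,0,0,0.3],[-0.052,0,-0.249,0,0,0,0.3],[-0.052,0,-0.249,0,0,0,0.3]]}}

```text
time_s: 9.65
position: [0.5228, 0.0716, 0.0664]
tcp_rot: [[-0.999, 0.035, 0.008], [0.035, 0.999, -0.001], [-0.008, -0.0, -1.0]]
force: [0.7, 0.5, -1.1]
opening: 0.41
grasp_force: 29.9
```

```bash
python3 -c "
from h import *
kinc(*[(stand(f),0) for f in (48,54,60,66,72,78,83,87,90)])"
```

```text
knob L [-0.0921  0.0123  0.0894]
9.65 [0.5228 0.0716 0.0664] L [-0.0957  0.0123  0.0664] F [ 0.7  0.5 -1.1] 0.41 29.943312406539917
[-0.0148, -0.006, -0.016] [-0.0001, 0.0024, 0.0]
[-0.0438, -0.006, -0.038] [-0.0001, 0.0024, 0.0]
[-0.0756, -0.0061, -0.0562] [-0.0001, 0.0024, 0.0]
[-0.1098, -0.0061, -0.0706] [-0.0001, 0.0024, 0.0]
[-0.1462, -0.0061, -0.081] [-0.0001, 0.0024, 0.0]
[-0.1842, -0.0061, -0.0871] [-0.0001, 0.0024, 0.0]
[-0.217, -0.0061, -0.089] [-0.0001, 0.0024, 0.0]
[-0.2436, -0.0061, -0.0883] [-0.0001, 0.0024, 0.0]
[-0.2638, -0.0061, -0.0866] [-0.0001, 0.0024, 0.0]
```

Emit:
{"api": "move_arm", "payload": {"increments": [[-0.025,0,-0.026,0,0,0,0.3],[-0.054,0,-0.048,0,0,0,0.3],[-0.086,0,-0.066,0,0,0,0.3],[-0.12,0,-0.08,0,0,0,0.3],[-0.156,0,-0.09,0,0,0,0.3],[-0.194,0,-0.096,0,0,0,0.3],[-0.226,0,-0.098,0,0,0,0.3],[-0.252,0,-0.098,0,0,0,0.3],[-0.27,0,-0.096,0,0,0,0.3],[-0.27,0,-0.096,0,0,0,0.3]]}}

```text
time_s: 10.48
position: [0.6019, 0.0693, 0.0932]
tcp_rot: [[-0.999, 0.035, 0.003], [0.035, 0.999, 0.0], [-0.003, 0.001, -1.0]]
force: [0.2, 2.5, 5.6]
opening: 0.408
grasp_force: 29.9
```

Emit:
{"api": "move_arm", "payload": {"increments": [[0,0,0,0,0,0,0.3],[0,0,0,0,0,0,0.3]]}}

```text
time_s: 10.65
position: [0.6004, 0.0694, 0.0931]
tcp_rot: [[-0.999, 0.035, 0.001], [0.035, 0.999, 0.0], [-0.001, 0.0, -1.0]]
force: [1.3, 1.8, 4.5]
opening: 0.41
grasp_force: 29.9
```

```bash
python3 -c "
from h import *
c=viewer.capture('side'); cv2.imwrite('pics/s8.png',c['image'])
t=viewer.capture('top'); cv2.imwrite('pics/t8.png',t['image'])
kinc(*[((-.012,.0123,.116),l) for l in(0,8,16,24,32)])"
```

```text
knob L [-0.0144  0.0128  0.1161]
10.75 [0.6003 0.0694 0.0931] L [-0.0181  0.0128  0.0931] F [0.9 2.7 5.3] 0.412 29.939090609550476
[-0.0078, -0.0016, 0.0003] [0.0001, 0.0005, 0.0]
[-0.0186, -0.0016, 0.0013] [0.0001, -0.044, -0.0]
[-0.0294, -0.0016, 0.0008] [0.0001, -0.0884, -0.0]
[-0.0401, -0.0016, -0.0011] [0.0001, -0.1329, -0.0]
[-0.0503, -0.0016, -0.0046] [0.0001, -0.1773, -0.0]
```

Emit:
{"api": "move_arm", "payload": {"increments": [[0,0,-0.01,0,0,0,0.3],[-0.006,0,-0.01,0,-0.022,0,0.3],[-0.011,0,-0.01,0,-0.044,0,0.3],[-0.016,0,-0.01,0,-0.066,0,0.3],[-0.022,0,-0.01,0,-0.0885,0,0.3],[-0.027,0,-0.011,0,-0.11,0,0.3],[-0.032,0,-0.012,0,-0.133,0,0.3],[-0.038,0,-0.013,0,-0.155,0,0.3],[-0.043,0,-0.015,0,-0.178,0,0.3],[-0.043,0,-0.015,0,-0.178,0,0.3]]}}

```text
time_s: 11.58
position: [0.612, 0.0751, 0.0972]
tcp_rot: [[-0.866, 0.026, 0.499], [0.029, 1.0, -0.002], [-0.499, 0.013, -0.866]]
force: [-0.2, 0.0, -2.4]
opening: 0.413
grasp_force: 29.9
```

```bash
python3 -c "
from h import *
kinc()
c=viewer.capture('side'); K=L(-.012,.0123,.119); print('pred knob',proj(c,K),'tray corners bottom',[proj(c,L(x,y,.003)).round(0) for x in(-.024,0) for y in(-.038,.062)],'top',[proj(c,L(x,y,.093)).round(0) for x in(-.024,0) for y in(-.038,.062)])
b=cv2.imread('pics/s8.png'); cv2.imwrite('pics/s9.png',cv2.resize(np.hstack([b[150:330,220:400],c['image'][150:330,220:400]]),(800,400)))
"
```

```text
knob L [-0.0149  0.0185  0.1191]
11.58 [0.612  0.0751 0.0972] L [-0.0067  0.0189  0.0972] F [-0.2  0.  -2.4] 0.413 29.939951598644257
pred knob [305.62075343 216.2333701 ] tray corners bottom [array([314., 267.]), array([289., 243.]), array([322., 263.]), array([297., 239.])] top [array([315., 240.]), array([288., 215.]), array([323., 235.]), array([297., 211.])]
```

View pics/s9.png

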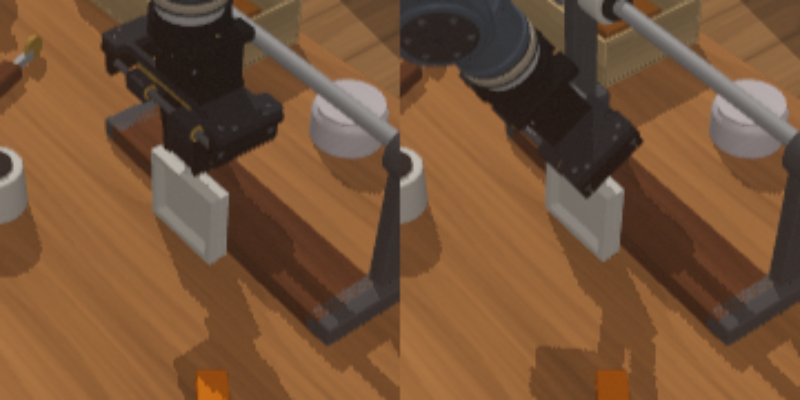

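The right half shows the tray hanging just off the bench against the ledge front (near bottom corner at about (608,260)). The gripper leans 30° and stays well in front of the spindle. Now the tipping path.

```bash
sed -i 's/.0105,.026/.0128,.026/' h.py; python3 -c "
from h import *
kinc(*[(tip(a,s),32) for a,s in((3,.024),(7,.024),(12,.0235),(17,.0225),(22,.0215),(27,.020),(32,.018),(37,.016),(42,.014),(42,.014))])"
```

```text
knob L [-0.0149  0.0188  0.119 ]
11.63 [0.612  0.0753 0.0971] L [-0.0067  0.0191  0.0971] F [-1.1  0.1 -1.7] 0.412 29.94465082883835
[-0.0242, -0.0213, 0.0142] [0.0051, -0.0113, 0.0]
[-0.0433, -0.0215, 0.0242] [0.0051, -0.0113, 0.0]
[-0.0673, -0.0217, 0.0373] [0.0051, -0.0113, 0.0]
[-0.0914, -0.0219, 0.0513] [0.0051, -0.0113, 0.0]
[-0.1143, -0.0222, 0.0677] [0.0051, -0.0113, 0.0]
[-0.1373, -0.0225, 0.0853] [0.0051, -0.0113, 0.0]
[-0.1604, -0.0228, 0.1044] [0.0051, -0.0113, 0.0]
[-0.182, -0.0232, 0.126] [0.0051, -0.0113, 0.0]
[-0.2018, -0.0236, 0.1499] [0.0051, -0.0113, 0.0]
[-0.2018, -0.0236, 0.1499] [0.0051, -0.0113, 0.0]
```

Emit:
{"api": "move_arm", "payload": {"increments": [[0,0,0,0,0,0,0.3],[0,0,0,0,0,0,0.3]]}}

```text
time_s: 11.8
position: [0.6142, 0.075, 0.0982]
tcp_rot: [[-0.865, 0.026, 0.502], [0.029, 1.0, -0.002], [-0.501, 0.013, -0.865]]
force: [-0.2, -0.3, -1.8]
opening: 0.414
grasp_force: 29.9
```

```bash
python3 -c "
from h import *
kinc(*[(tip(a,s),32) for a,s in((3,.024),(7,.024),(12,.0235),(42,.014))]);print(bot.read_state()['joint_positions'])"
```

```text
knob L [-0.0127  0.0185  0.12  ]
11.8 [0.6142 0.075  0.0982] L [-0.0044  0.0188  0.0982] F [-0.2 -0.3 -1.8] 0.414 29.943712949752808
[-0.0159, -0.0203, 0.0136] [0.0049, -0.0106, 0.0003]
[-0.035, -0.0205, 0.0237] [0.0049, -0.0106, 0.0003]
[-0.0589, -0.0207, 0.0368] [0.0049, -0.0106, 0.0003]
[-0.1932, -0.0226, 0.1498] [0.0049, -0.0106, 0.0003]
[  -4.5025733    33.39721028  112.92859494   30.4495909     4.21390633
 -122.61495576]
```

The wrist joint is near its limit here (j5 ≈ 4°), but reaching out frees it. I'll start tipping.

Emit:
{"api": "move_arm", "payload": {"increments": [[-0.016,0,0.013,0,0,0,0.3],[-0.035,0,0.023,0,0,0,0.3],[-0.059,0,0.036,0,0,0,0.3],[-0.083,0,0.05,0,0,0,0.3],[-0.106,0,0.067,0,0,0,0.3],[-0.106,0,0.067,0,0,0,0.3],[-0.106,0,0.067,0,0,0,0.3]]}}

```text
time_s: 12.38
position: [0.6525, 0.0738, 0.0973]
tcp_rot: [[-0.864, 0.026, 0.503], [0.029, 1.0, -0.003], [-0.503, 0.012, -0.864]]
force: [-0.7, -0.2, -0.6]
opening: 0.408
grasp_force: 29.9
```

```bash
python3 -c "
from h import *
print(tip(22,.0215))
kinc(*[(tip(a,s),32) for a,s in((27,.020),(32,.018),(37,.016),(42,.014),(47,.013),(52,.012),(57,.0115),(62,.011))]);print(bot.read_state()['joint_positions'])"
```

```text
(np.float64(0.024274116823002234), 0.0128, np.float64(0.11811415337755235))
knob L [0.0256 0.0187 0.1191]
12.38 [0.6525 0.0738 0.0973] L [0.0339 0.019  0.0973] F [-0.7 -0.2 -0.6] 0.408 29.944697320461273
[-0.0199, -0.0211, 0.0184] [0.0048, -0.0101, 0.0003]
[-0.0429, -0.0214, 0.0376] [0.0048, -0.0101, 0.0003]
[-0.0644, -0.0218, 0.0593] [0.0048, -0.0101, 0.0003]
[-0.0841, -0.0222, 0.0833] [0.0048, -0.0101, 0.0003]
[-0.0985, -0.0226, 0.1102] [0.0048, -0.0101, 0.0003]
[-0.1106, -0.023, 0.1386] [0.0048, -0.0101, 0.0003]
[-0.1186, -0.0235, 0.1683] [0.0048, -0.0101, 0.0003]
[-0.1239, -0.0239, 0.1988] [0.0048, -0.0101, 0.0003]
[  -4.26559895   35.05887695  107.67090175   15.6754706     7.40467834
 -107.58159217]
```

Emit:
{"api": "move_arm", "payload": {"increments": [[-0.02,0,0.018,0.002,-0.004,0,0.3],[-0.043,-0.001,0.038,0.004,-0.008,0,0.3],[-0.064,-0.001,0.059,0.005,-0.01,0,0.3],[-0.084,-0.002,0.083,0.005,-0.01,0,0.3],[-0.098,-0.002,0.11,0.005,-0.01,0,0.3],[-0.11,-0.003,0.138,0.005,-0.01,0,0.3],[-0.119,-0.003,0.168,0.005,-0.01,0,0.3],[-0.124,-0.004,0.199,0.005,-0.01,0,0.3],[-0.124,-0.004,0.199,0.005,-0.01,0,0.3]]}}

```text
time_s: 13.13
position: [0.7157, 0.0712, 0.0632]
tcp_rot: [[-0.847, 0.035, 0.53], [0.03, 0.999, -0.019], [-0.53, -0.001, -0.848]]
force: [-0.2, 0.1, -0.4]
opening: 0.411
grasp_force: 29.9
```

```bash
python3 -c "
from h import *
print(tip(62,.011))
kinc(*[(tip(a,s),32) for a,s in((66,.010),(70,.010),(74,.01),(78,.01),(81,.01),(84,.01),(87,.01),(90,.01),(92,.01))]);print(bot.read_state()['joint_positions'])"
```

```text
(np.float64(0.08707583849675664), 0.0128, np.float64(0.08588988520682567))
knob L [0.0882 0.0186 0.0847]
13.13 [0.7157 0.0712 0.0632] L [0.0971 0.0186 0.0632] F [-0.2  0.1 -0.4] 0.411 29.93861049413681
[-0.0024, -0.0194, 0.0199] [-0.0003, 0.0001, 0.0]
[-0.0009, -0.0194, 0.0447] [-0.0003, 0.0001, 0.0]
[0.0024, -0.0194, 0.0693] [-0.0003, 0.0001, 0.0]
[0.0074, -0.0193, 0.0936] [-0.0003, 0.0001, 0.0]
[0.0122, -0.0193, 0.1116] [-0.0003, 0.0001, 0.0]
[0.018, -0.0193, 0.1293] [-0.0003, 0.0001, 0.0]
[0.0247, -0.0193, 0.1467] [-0.0003, 0.0001, 0.0]
[0.0322, -0.0193, 0.1637] [-0.0003, 0.0001, 0.0]
[0.0378, -0.0193, 0.1748] [-0.0003, 0.0001, 0.0]
[ -3.54336803  41.48986372 100.65370546   7.53536477   5.89545944
 -98.80471241]
```

```bash
python3 -c "
from h import *
kinc(*[(tip(a,.01),l) for a,l in((66,31.5),(70,31),(74,30.5),(78,30),(81,29.5),(84,29))])"
```

```text
knob L [0.0882 0.0186 0.0847]
13.13 [0.7157 0.0712 0.0632] L [0.0971 0.0186 0.0632] F [-0.2  0.1 -0.4] 0.411 29.93861049413681
[-0.0018, -0.0194, 0.0198] [-0.0003, 0.0029, -0.0]
[0.0005, -0.0194, 0.0445] [-0.0003, 0.0057, -0.0]
[0.0044, -0.0194, 0.0689] [-0.0003, 0.0084, -0.0]
[0.01, -0.0193, 0.0931] [-0.0003, 0.0112, -0.0]
[0.0155, -0.0193, 0.111] [-0.0003, 0.014, -0.0]
[0.022, -0.0193, 0.1285] [-0.0003, 0.0168, -0.0]
```

Emit:
{"api": "move_arm", "payload": {"increments": [[-0.002,0,0.02,0,0.003,0,0.3],[0,0,0.044,0,0.006,0,0.3],[0.004,0,0.069,0,0.008,0,0.3],[0.01,0,0.093,0,0.011,0,0.3],[0.0155,0,0.111,0,0.014,0,0.3],[0.022,0,0.128,0,0.017,0,0.3],[0.022,0,0.128,0,0.017,0,0.3]]}}

```text
time_s: 13.72
position: [0.7301, 0.0708, 0.0278]
tcp_rot: [[-0.874, 0.035, 0.484], [0.03, 0.999, -0.018], [-0.484, -0.001, -0.875]]
force: [0.5, -0.3, -0.0]
opening: 0.41
grasp_force: 29.9
```

```bash
python3 -c "
from h import *
print(tip(84,.01))
kinc(*[(tip(a,.01),29) for a in(87,89,90,91)]);print(bot.read_state()['joint_positions'])"
```

```text
(np.float64(0.10416497934982515), 0.0128, np.float64(0.04901427985079054))
knob L [0.1037 0.0188 0.0498]
13.72 [0.7301 0.0708 0.0278] L [0.1115 0.0187 0.0278] F [ 0.5 -0.3 -0. ] 0.41 29.933825433254242
[0.0055, -0.0198, 0.0207] [-0.0002, -0.0003, 0.0]
[0.0099, -0.0198, 0.0324] [-0.0002, -0.0003, 0.0]
[0.0122, -0.0198, 0.0381] [-0.0002, -0.0003, 0.0]
[0.0146, -0.0198, 0.0438] [-0.0002, -0.0003, 0.0]
[ -3.45517444  45.32016845  96.70817684   4.22294942   9.05002084
 -95.45230467]
```

Emit:
{"api": "move_arm", "payload": {"increments": [[0.003,0,0.012,0,0,0,0.3],[0.006,0,0.021,0,0,0,0.3],[0.008,0,0.028,0,0,0,0.3],[0.01,0,0.033,0,0,0,0.3],[0.012,0,0.037,0,0,0,0.3],[0.012,0,0.037,0,0,0,0.3]]}}

```text
time_s: 14.22
position: [0.7318, 0.0709, 0.0172]
tcp_rot: [[-0.874, 0.035, 0.484], [0.03, 0.999, -0.018], [-0.485, -0.001, -0.875]]
force: [0.5, 0.2, 0.2]
opening: 0.41
grasp_force: 29.9
```

Emit:
{"api": "move_arm", "payload": {"increments": [[0.0015,0,0.003,0,0,0,0.3],[0.003,0,0.006,0,0,0,0.3],[0.003,0,0.006,0,0,0,0.3]]}}

```text
time_s: 14.47
position: [0.7323, 0.0708, 0.0158]
tcp_rot: [[-0.874, 0.035, 0.485], [0.03, 0.999, -0.018], [-0.486, -0.001, -0.874]]
force: [0.0, -0.8, 2.0]
opening: 0.413
grasp_force: 29.9
```

Emit:
{"api": "move_arm", "payload": {"increments": [[0.0015,0,0.003,0,0,0,0.3],[0.0015,0,0.003,0,0,0,0.3],[0.0015,0,0.003,0,0,0,0.3]]}}

```text
time_s: 14.72
position: [0.7327, 0.0708, 0.0148]
tcp_rot: [[-0.873, 0.035, 0.486], [0.03, 0.999, -0.018], [-0.486, -0.001, -0.874]]
force: [1.1, -0.7, 2.6]
opening: 0.406
grasp_force: 29.9
```

```bash
python3 -c "
from h import *
kinc()
s=viewer.capture('side'); cv2.imwrite('pics/s10.png',s['image'])
h=cv2.cvtColor(s['image'],cv2.COLOR_BGR2HSV); m=cv2.inRange(h,(0,0,120),(180,70,255)); k=np.zeros_like(m);k[170:280,270:400]=m[170:280,270:400]
cs,_=cv2.findContours(k,cv2.RETR_EXTERNAL,cv2.CHAIN_APPROX_NONE)
for c in sorted(cs,key=cv2.contourArea)[-4:]: print(cv2.contourArea(c),cv2.boundingRect(c),cv2.approxPolyDP(c,2.5,True)[:,0].tolist())
for nm,z in(('top',.05),('bot',.026)): print(nm,[proj(s,L(x,.0187+y,z)).round(1).tolist() for x,y in((-.010,-.05),(-.010,.05),(.080,.05),(.080,-.05))])
"
```

```text
knob L [0.1062 0.0188 0.0368]
14.72 [0.7327 0.0708 0.0148] L [0.1141 0.0188 0.0148] F [ 1.1 -0.7  2.6] 0.406 29.92077112197876
13.0 (294, 229, 24, 22) [[294, 229], [317, 250]]
382.0 (360, 192, 31, 29) [[362, 193], [360, 200], [368, 209], [370, 219], [389, 217], [390, 214]]
447.0 (341, 170, 58, 42) [[341, 170], [393, 210], [398, 209], [387, 188], [370, 187], [349, 171]]
868.0 (293, 215, 51, 38) [[293, 224], [320, 248], [319, 252], [343, 241], [319, 216]]
top [[317.4, 249.0], [291.7, 224.8], [321.5, 210.2], [347.8, 232.9]]
bot [[317.1, 256.3], [291.8, 232.1], [321.1, 217.5], [347.0, 240.2]]
```

The tray outline at (293,224), (320,248), (343,241) matches the predicted flat pose on the ledge. I'll release and retract along the tool axis.

Emit:
{"api": "move_arm", "payload": {"increments": [[0,0,-0.002,0,0,0,0.65],[0,0,-0.002,0,0,0,0.65],[0,0,-0.002,0,0,0,0.65],[0,0,-0.002,0,0,0,0.65],[0,0,-0.02,0,0,0,0.65],[0,0,-0.06,0,0,0,0.65],[0,0,-0.11,0,0,0,0.65],[0,0,-0.16,0,0,0,0.65],[0,0,-0.18,0,0,0,0.65]]}}

```text
time_s: 15.52
position: [0.705, 0.072, 0.0637]
tcp_rot: [[-0.874, 0.035, 0.485], [0.03, 0.999, -0.018], [-0.486, -0.001, -0.874]]
force: [-0.3, -0.6, 0.5]
opening: 0.651
grasp_force: 0.0
```

```bash
python3 -c "
from h import *
kinc(((.03,.0188,.10),26),((-.08,.0188,.15),10),((-.16,.0,.17),0));print(bot.read_state()['joint_positions'])
s=viewer.capture('side'); cv2.imwrite('pics/s11.png',s['image'])
h=cv2.cvtColor(s['image'],cv2.COLOR_BGR2HSV); m=cv2.inRange(h,(0,0,120),(180,70,255)); k=np.zeros_like(m);k[200:265,285:355]=m[200:265,285:355]
cs,_=cv2.findContours(k,cv2.RETR_EXTERNAL,cv2.CHAIN_APPROX_NONE)
for c in sorted(cs,key=cv2.contourArea)[-2:]: print(cv2.contourArea(c),cv2.boundingRect(c),cv2.approxPolyDP(c,2.5,True)[:,0].tolist())
"
```

```text
knob L [0.0785 0.0191 0.0857]
15.52 [0.705  0.072  0.0637] L [0.0864 0.019  0.0637] F [-0.3 -0.6  0.5] 0.651 0.0
[0.1223, -0.0008, -0.1211] [-0.0002, 0.017, 0.0002]
[0.3821, -0.0008, -0.4524] [-0.0002, 0.1058, 0.0002]
[0.5942, -0.0635, -0.6476] [-0.0002, 0.1614, 0.0001]
[ -3.49817378  40.74176144  99.9714069    3.90633254  10.26541886
 -95.18805899]
3.5 (293, 230, 3, 4) [[293, 230], [294, 233]]
1077.5 (293, 214, 56, 43) [[317, 214], [293, 227], [319, 251], [319, 256], [346, 241], [348, 234], [342, 228], [340, 234]]
```

Emit:
{"api": "move_arm", "payload": {"increments": [[0.06,0,-0.06,0,0.008,0,0.65],[0.122,0,-0.121,0,0.017,0,0.65],[0.21,0,-0.23,0,0.05,0,0.65],[0.3,0,-0.34,0,0.08,0,0.65],[0.382,0,-0.452,0,0.106,0,0.65],[0.45,-0.03,-0.55,0,0.14,0,0.65],[0.55,-0.06,-0.6,0,0.161,0,0.65],[0.594,-0.063,-0.647,0,0.161,0,0.65],[0.594,-0.063,-0.647,0,0.161,0,0.65],[0.594,-0.063,-0.647,0,0.161,0,0.65]]}}

```text
time_s: 16.4
position: [0.4553, 0.0617, 0.1453]
tcp_rot: [[-0.999, 0.035, 0.001], [0.035, 0.999, -0.001], [-0.001, -0.001, -1.0]]
force: [0.6, -0.5, -0.4]
opening: 0.648
grasp_force: 0.0
```

```bash
cat > d.py <<'E'
from h import *
np.set_printoptions(precision=4,suppress=True)
def blob(im,lo,hi,box):
    h=cv2.cvtColor(im,cv2.COLOR_BGR2HSV); m=cv2.inRange(h,lo,hi); k=np.zeros_like(m); x0,y0,x1,y1=box; k[y0:y1,x0:x1]=m[y0:y1,x0:x1]
    cs,_=cv2.findContours(k,cv2.RETR_EXTERNAL,cv2.CHAIN_APPROX_NONE); c=max(cs,key=cv2.contourArea); return c[:,0,:].astype(float)
inc()
t=viewer.capture('top'); s=viewer.capture('side'); cv2.imwrite('pics/t12.png',t['image']); cv2.imwrite('pics/s12.png',s['image'])
for n,c,box,boxs in(('top',t,(260,190,325,222),(385,248,410,285)),('side',s,(280,195,360,265),(318,355,362,390))):
    b=blob(c['image'],(0,0,110),(180,75,255),box); print(n,'tray',cv2.approxPolyDP(b.astype(np.int32),2,True)[:,0].tolist())
    w=np.array([at_z(c,p,.05) for p in b]); w=Ro.from_euler('z',-YL,degrees=True).apply(w-O)[:,:2]; print(cv2.minAreaRect((w*1000).astype(np.float32)))
    b=blob(c['image'],(0,0,0),(180,255,60),boxs); w=np.array([at_z(c,p,.02)[:2] for p in b]); print('stone',cv2.minAreaRect((w*1000).astype(np.float32)),cv2.approxPolyDP(b.astype(np.int32),2.2,True)[:,0].tolist())
    print([proj(c,L(x,.0187+y,.05)).round(1).tolist() for x,y in((-.010,-.05),(-.010,.05),(.080,.05),(.080,-.05))],proj(c,L(.106,.0187,.038)))
    for th in('knob','tray_mid','brush','groover','polegrip'): print(th,[(np.round(r['location'],0).tolist(),round(r['conf'],2)) for r in nets.find_in(n,th)])
E
python3 d.py
```

```text
16.4 [0.4553 0.0617 0.1453] L [-0.1628  0.      0.1453] F [ 0.6 -0.5 -0.4] 0.648 0.0
top tray [[271, 190], [273, 212], [307, 211], [307, 190]]
((14.172622680664062, 16.426258087158203), (63.21083068847656, 101.4255142211914), 0.8687798976898193)
stone ((450.2203369140625, -224.7643280029297), (27.95833969116211, 58.9667854309082), 76.16938018798828) [[394, 254], [390, 274], [399, 275], [400, 266], [397, 274], [390, 273], [396, 255], [400, 256], [401, 264], [402, 256]]
[[305.8, 209.6], [270.0, 209.1], [271.0, 178.0], [306.4, 178.5]] [289.2803 170.6271]
knob [([287.0, 194.0], 0.86)]
tray_mid [([290.0, 193.0], 0.92)]
brush [([177.0, 229.0], 0.2)]
groover [([178.0, 230.0], 0.86)]
polegrip [([482.0, 216.0], 0.56)]
side tray [[322, 211], [293, 225], [293, 233], [318, 256], [346, 241], [348, 234], [339, 226], [339, 221], [334, 222]]
((33.08366012573242, 8.506473541259766), (113.65723419189453, 116.78141784667969), 0.7463009357452393)
stone ((449.84869384765625, -229.81964111328125), (35.60907745361328, 65.08507537841797), 76.3285140991211) [[350, 360], [323, 371], [328, 386], [356, 374]]
[[317.4, 249.0], [291.7, 224.8], [321.5, 210.2], [347.8, 232.9]] [342.288  220.7428]
knob [([322.0, 232.0], 0.72)]
tray_mid [([321.0, 236.0], 0.62)]
brush [([216.0, 234.0], 0.92)]
groover [([202.0, 194.0], 0.55)]
polegrip [([484.0, 426.0], 0.66)]
```

Everything else stayed in place, and the tray is flat on the ledge. Next is the stone: centre about (0.4505,-0.2255), yaw about -13.5°.

```bash
cat >> h.py <<'E'
def ginc(*t): # world grip-point targets (P,yaw,lean)
    s=bot.read_state(); p=np.array(s["position"])+np.array(s["tcp_rot"])@KV; print("grip",p.round(4),np.round(s["joint_positions"],1))
    inc(*[(np.array(P)-tool(y,l)@KV,y,l) for P,y,l in t])
E
python3 - <<'E'
from h import *
ginc(((.4466,-.2246,.12),-13.5,12),((.4466,-.2246,.06),-13.5,12))
t=viewer.capture('top');s=viewer.capture('side')
h=cv2.cvtColor(t['image'],cv2.COLOR_BGR2HSV); m=cv2.inRange(h,(0,0,110),(180,75,255)); k=np.zeros_like(m);k[168:222,262:318]=m[168:222,262:318]
cs,_=cv2.findContours(k,cv2.RETR_EXTERNAL,cv2.CHAIN_APPROX_NONE)
for c in sorted(cs,key=cv2.contourArea)[-3:]:
  w=np.array([at_z(t,p,.05) for p in c[:,0].astype(float)]);w=Ro.from_euler('z',-YL,degrees=True).apply(w-O)[:,:2]
  print(cv2.contourArea(c),cv2.boundingRect(c),cv2.minAreaRect((w*1000).astype(np.float32)))
h=cv2.cvtColor(t['image'],cv2.COLOR_BGR2HSV)
print('gray levels along row 195:',t['image'][195,266:312].max(1).tolist()); print('col 290:',t['image'][166:216,290].max(1).tolist())
E
```

```text
grip [0.4591 0.0616 0.1678] [-6.20e+00  2.34e+01  1.09e+02 -1.00e-01  4.77e+01 -9.42e+01]
17.0 [0.4553 0.0618 0.1448] L [-1.628e-01  1.000e-04  1.448e-01] F [ 0.6  0.1 -1. ] 0.646 0.0
[-0.0077, -0.9555, 0.1609] [0.0065, -0.0665, 0.0637]
[-0.0078, -0.9554, 0.3609] [0.0065, -0.0665, 0.0637]
0.0 (268, 221, 1, 1) ((-43.7987060546875, 73.06512451171875), (0.0, 0.0), 0.0)
1194.0 (271, 175, 37, 38) ((35.90230941772461, 16.957447052001953), (107.10804748535156, 101.37911224365234), 1.1233693361282349)
gray levels along row 195: [131, 133, 130, 132, 113, 155, 214, 219, 182, 156, 172, 174, 171, 172, 172, 173, 171, 175, 173, 172, 172, 174, 173, 172, 172, 174, 173, 173, 173, 173, 175, 173, 173, 171, 173, 173, 175, 173, 172, 175, 176, 146, 89, 99, 98, 96]
col 290: [197, 177, 58, 52, 56, 57, 60, 45, 92, 186, 219, 209, 206, 210, 221, 214, 177, 140, 182, 209, 224, 204, 166, 173, 172, 173, 173, 175, 172, 172, 174, 170, 171, 173, 173, 171, 173, 170, 188, 211, 219, 218, 217, 222, 205, 139, 128, 135, 132, 132]
```

Emit:
{"api": "move_arm", "payload": {"increments": [[-0.008,-0.3,0,0,0,0.02,0.5],[-0.008,-0.6,0.05,0.003,-0.03,0.04,0.5],[-0.008,-0.955,0.1,0.0065,-0.066,0.064,0.5],[-0.008,-0.955,0.16,0.0065,-0.066,0.064,0.5],[-0.008,-0.955,0.16,0.0065,-0.066,0.064,0.5],[-0.008,-0.955,0.16,0.0065,-0.066,0.064,0.5],[-0.008,-0.955,0.2,0.0065,-0.066,0.064,0.5],[-0.008,-0.955,0.3,0.0065,-0.066,0.064,0.5],[-0.008,-0.955,0.36,0.0065,-0.066,0.064,0.5],[-0.008,-0.955,0.36,0.0065,-0.066,0.064,0.5]]}}

```text
time_s: 17.93
position: [0.4457, -0.2246, 0.034]
tcp_rot: [[-0.952, 0.237, 0.196], [0.233, 0.971, -0.044], [-0.201, 0.003, -0.98]]
force: [-0.4, 1.3, 0.1]
opening: 0.504
grasp_force: 0.0
```

Emit:
{"api": "move_arm", "payload": {"increments": [[0,0,0,0,0,0,0.5],[0,0,0,0,0,0,0.5]]}}

```text
time_s: 18.1
position: [0.4479, -0.2245, 0.0378]
tcp_rot: [[-0.951, 0.234, 0.201], [0.229, 0.972, -0.049], [-0.207, -0.0, -0.978]]
force: [-0.8, -1.2, 0.6]
opening: 0.497
grasp_force: 0.0
```

```bash
python3 - <<'E'
from h import *
ginc(((.4466,-.2246,.06),-13.5,12),((.4466,-.2246,.014),-13.5,12))
s=viewer.capture('side'); cv2.imwrite('pics/s13.png',s['image'])
E
```

```text
grip [ 0.4469 -0.2243  0.0611] [ -43.3   35.7  116.9   19.4   18.  -137.7]
18.1 [ 0.4479 -0.2245  0.0378] L [-0.1602 -0.2863  0.0378] F [-0.8 -1.2  0.6] 0.497 0.0
[0.0013, -0.0012, 0.0034] [-0.0002, -0.0003, -0.0001]
[0.0331, -0.0012, 0.1534] [-0.0002, -0.0003, -0.0001]
```

Emit:
{"api": "move_arm", "payload": {"increments": [[0.01,0,0.05,0,0,0,0.5],[0.02,0,0.09,0,0,0,0.5],[0.027,0,0.12,0,0,0,0.5],[0.03,0,0.137,0,0,0,0.5],[0.032,0,0.147,0,0,0,0.5],[0.033,0,0.153,0,0,0,0.5],[0.033,0,0.153,0,0,0,0.5]]}}

```text
time_s: 18.73
position: [0.4481, -0.2247, -0.0091]
tcp_rot: [[-0.951, 0.234, 0.202], [0.228, 0.972, -0.049], [-0.208, -0.001, -0.978]]
force: [-0.5, 0.9, 0.1]
opening: 0.503
grasp_force: 0.0
```

Emit:
{"api": "move_arm", "payload": {"increments": [[0,0,0,0,0,0,0.2],[0,0,0,0,0,0,0.2],[0,0,0,0,0,0,0.2],[0,0,0,0,0,0,0.2],[0,0,0,0,0,0,0.2]]}}

```text
time_s: 19.15
position: [0.4477, -0.2248, -0.0094]
tcp_rot: [[-0.951, 0.234, 0.201], [0.229, 0.972, -0.049], [-0.207, -0.0, -0.978]]
force: [0.0, 1.5, 5.0]
opening: 0.339
grasp_force: 30.0
```

```bash
python3 - <<'E'
from h import *
ginc(((.4466,-.2246,.13),-13.5,12),(L(-.12,.0175,.16),-2,12))
E
```

```text
grip [ 0.4466 -0.2245  0.0139] [ -43.4   41.9  117.7   31.    11.5 -149.8]
19.15 [ 0.4477 -0.2248 -0.0094] L [-0.1604 -0.2866 -0.0094] F [0.  1.5 5. ] 0.339 29.991351664066315
[-0.0802, -0.0003, -0.3785] [-0.0002, -0.0002, -0.0003]
[-0.0349, 1.0205, -0.4907] [-0.0134, -0.0002, -0.0628]
```

Emit:
{"api": "move_arm", "payload": {"increments": [[-0.006,0,-0.03,0,0,0,0.2],[-0.02,0,-0.1,0,0,0,0.2],[-0.05,0,-0.22,0,0,0,0.2],[-0.07,0,-0.34,0,0,0,0.2],[-0.07,0.15,-0.42,-0.003,0,-0.012,0.2],[-0.065,0.35,-0.45,-0.005,0,-0.025,0.2],[-0.06,0.55,-0.48,-0.008,0,-0.037,0.2],[-0.05,0.75,-0.49,-0.011,0,-0.05,0.2],[-0.04,1.0,-0.49,-0.013,0,-0.063,0.2],[-0.04,1.0,-0.49,-0.013,0,-0.063,0.2]]}}

```text
time_s: 19.98
position: [0.4888, 0.0171, 0.1346]
tcp_rot: [[-0.978, 0.034, 0.206], [0.033, 0.999, -0.008], [-0.206, -0.001, -0.978]]
force: [1.4, -0.3, -0.8]
opening: 0.34
grasp_force: 30.0
```

Emit:
{"api": "move_arm", "payload": {"increments": [[0,0,0,0,0,0,0.2],[0,0,0,0,0,0,0.2],[0,0,0,0,0,0,0.2]]}}

```text
time_s: 20.23
position: [0.4887, 0.0158, 0.1341]
tcp_rot: [[-0.978, 0.033, 0.206], [0.032, 0.999, -0.008], [-0.206, -0.001, -0.979]]
force: [-0.8, -0.5, -1.5]
opening: 0.343
grasp_force: 30.0
```

```bash
python3 - <<'E'
from h import *
ginc((L(-.05,.0175,.14),-2,12),(L(.031,.0175,.1),-2,12))
t=viewer.capture('top');s=viewer.capture('side');cv2.imwrite('pics/t14.png',t['image']);cv2.imwrite('pics/s14.png',s['image'])
st=bot.read_state();p=np.array(st['position'])+np.array(st['tcp_rot'])@KV
f=tool(-2,0);Rm=Ro.from_euler('z',-2,degrees=True)
print('pred stone corners',[proj(s,p+Rm.apply([.004+a,b,z])).round(1).tolist() for a in(-.031,.031) for b in(-.015,.015) for z in(-.014,.008)])
g=s['image'].max(2); 
c=proj(s,p).round().astype(int); print(c); 
for r in range(c[1]-14,c[1]+22,2): print(r,' '.join('%3d'%v for v in g[r,c[0]-26:c[0]+36:2]))
E
```

```text
grip [0.4877 0.0159 0.1574] [ -12.7   23.   114.8    4.2   30.5 -104.2]
20.23 [0.4887 0.0158 0.1341] L [-0.1278 -0.0447  0.1341] F [-0.8 -0.5 -1.5] 0.343 29.98895913362503
[-0.2458, 0.2069, 0.1107] [-0.0003, -0.0007, 0.0006]
[-0.4825, 0.2066, 0.2968] [-0.0003, -0.0007, 0.0006]
pred stone corners [[269.7, 255.7], [269.2, 247.8], [261.3, 246.9], [260.7, 239.0], [295.2, 242.6], [295.2, 234.8], [286.7, 234.3], [286.5, 226.5]]
[277 241]
227 155 139  64  68  62  44  44  41  38  36  38  43  44  42  43  45  46  45  44  45  44  57  57  57  55  56  58  54  49  43  44
229 160 156 140  59  45  45  45  45  43  43  45  46  44  45  45  45  46  45  44  43  44  56  57  58  53  76  52  46  42  41  39
231 155 159 157  43  47  45  47  44  44  43  45  45  47  45  46  44  45  43  47  45  44  53  58  57  58  50  42  44  42  40  76
233 153 154 159  69  45  47  46  46  48  47  43  46  45  47  45  46  46  47  44  45  46  43  44  56  44  44  40  40  41  46  38
235 158 154 155 125  45  44  46  46  48  45  44  47  47  47  45  45  46  45  46  43  45  45  48  44  44  42  40  39  58  44  39
237 157 158 154 154  69 
[... 939 characters left out ...]
  47  41  41  40  96 139 141 104 107 108 108 111 111  91  63
253 149 149 147 151 154 149 146 152 157 159  55  65 122  41  43  62  48  41  40 112 143 141 140 140 104 106 110 108 111 112 103
255 152 150 151 148 150 155 149 147 152 156 159 154 155  54  42  42  42  65 151 146 145 143 144 141 105 106 107 110 108 111 110
257 146 152 149 149 148 154 155 149 146 151 156 158 155 136  43  44 121 148 153 151 147 144 144 145 131 105 106 107 109 108 110
259 148 148 151 149 149 148 153 154 149 146 153 156 157 155 137 159 157 153 148 149 151 146 145 145 147 120 106 107 108 110 108
261 152 149 151 152 149 149 147 153 154 148 145 155 157 158 155 154 158 157 153 149 148 152 147 145 144 148 107 107 108 107 111
```

Emit:
{"api": "move_arm", "payload": {"increments": [[-0.06,0.06,0.03,0,0,0,0.2],[-0.16,0.14,0.07,0,0,0,0.2],[-0.245,0.207,0.11,0,0,0,0.2],[-0.32,0.209,0.17,0,0,0,0.2],[-0.4,0.209,0.23,0,0,0,0.2],[-0.46,0.209,0.28,0,0,0,0.2],[-0.48,0.209,0.297,0,0,0,0.2],[-0.48,0.209,0.297,0,0,0,0.2],[-0.48,0.209,0.297,0,0,0,0.2]]}}

```text
time_s: 21.08
position: [0.6489, 0.0711, 0.0761]
tcp_rot: [[-0.978, 0.037, 0.203], [0.036, 0.999, -0.008], [-0.203, -0.001, -0.979]]
force: [-0.5, -0.1, 0.0]
opening: 0.342
grasp_force: 30.0
```

```bash
python3 - <<'E'
from h import *
kinc()
ginc((L(.0305,.0185,.08),-2,12),(L(.0305,.0185,.06),-2,12),(L(.0305,.0185,.0525),-2,12))
E
```

```text
knob L [0.0294 0.0162 0.0994]
21.08 [0.6489 0.0711 0.0761] L [0.0304 0.0161 0.0761] F [-0.5 -0.1  0. ] 0.342 29.98934715986252
grip [0.6479 0.0711 0.0994] [ -3.7  38.1  93.9   0.4  36.3 -91.9]
21.08 [0.6489 0.0711 0.0761] L [0.0304 0.0161 0.0761] F [-0.5 -0.1  0. ] 0.342 29.98934715986252
[0.0092, 0.0079, 0.064] [-0.0004, -0.0015, -0.0006]
[0.0227, 0.008, 0.1293] [-0.0004, -0.0015, -0.0006]
[0.0278, 0.008, 0.1538] [-0.0004, -0.0015, -0.0006]
```

Emit:
{"api": "move_arm", "payload": {"increments": [[0.004,0.008,0.03,0,-0.001,0,0.2],[0.009,0.008,0.064,0,-0.001,0,0.2],[0.016,0.008,0.098,0,-0.001,0,0.2],[0.021,0.008,0.12,0,-0.001,0,0.2],[0.024,0.008,0.137,0,-0.001,0,0.2],[0.026,0.008,0.147,0,-0.001,0,0.2],[0.028,0.008,0.154,0,-0.001,0,0.2],[0.028,0.008,0.154,0,-0.001,0,0.2]]}}

```text
time_s: 21.75
position: [0.6515, 0.0751, 0.0293]
tcp_rot: [[-0.977, 0.034, 0.208], [0.033, 0.999, -0.008], [-0.209, -0.001, -0.978]]
force: [0.3, 0.8, -1.5]
opening: 0.344
grasp_force: 30.0
```

Emit:
{"api": "move_arm", "payload": {"increments": [[0.001,0,0.003,0,0,0,0.2],[0.001,0,0.005,0,0,0,0.2],[0.001,0,0.005,0,0,0,0.2]]}}

```text
time_s: 22.0
position: [0.6521, 0.075, 0.0288]
tcp_rot: [[-0.977, 0.035, 0.21], [0.034, 0.999, -0.008], [-0.21, -0.001, -0.978]]
force: [-0.9, 0.4, -1.7]
opening: 0.344
grasp_force: 30.0
```

Emit:
{"api": "move_arm", "payload": {"increments": [[0.001,0,0.004,0,0,0,0.2],[0.001,0,0.007,0,0,0,0.2],[0.001,0,0.007,0,0,0,0.2]]}}

```text
time_s: 22.25
position: [0.6522, 0.075, 0.0287]
tcp_rot: [[-0.977, 0.034, 0.211], [0.033, 0.999, -0.008], [-0.211, -0.001, -0.977]]
force: [-4.9, -0.5, 12.7]
opening: 0.341
grasp_force: 30.0
```

The stone touched down at grip height 0.052, which is the recess floor. I'll ease off, release and retract.

Emit:
{"api": "move_arm", "payload": {"increments": [[-0.001,0,-0.006,0,0,0,0.2],[-0.001,0,-0.006,0,0,0,0.55],[-0.001,0,-0.006,0,0,0,0.55],[-0.001,0,-0.006,0,0,0,0.55],[-0.001,0,-0.006,0,0,0,0.55],[0,0,-0.05,0,0,0,0.55],[0,0,-0.12,0,0,0,0.55],[0.1,0,-0.2,0,0,0,0.55],[0.25,0,-0.28,0,0,0,0.55],[0.4,0,-0.35,0,0,0,0.55]]}}

```text
time_s: 23.08
position: [0.5294, 0.0792, 0.1015]
tcp_rot: [[-0.977, 0.035, 0.212], [0.034, 0.999, -0.009], [-0.213, -0.001, -0.977]]
force: [-0.3, 0.1, 0.5]
opening: 0.547
grasp_force: 0.0
```

Emit:
{"api": "move_arm", "payload": {"increments": [[0.15,0.1,-0.05,0,0,0,0.55],[0.35,0.4,-0.1,0,0,0,0.55],[0.5,0.8,-0.15,0,0,0,0.55],[0.6,1,-0.15,0,0,0,0.55],[0.6,1,-0.15,0,0,0,0.55],[0.6,1,-0.15,0,0,0,0.55],[0.6,1,-0.15,0,0,0,0.55],[0.6,1,-0.15,0,0,0,0.55],[0.6,1,-0.15,0,0,0,0.55]]}}

```text
time_s: 23.83
position: [0.353, 0.3891, 0.1068]
tcp_rot: [[-0.977, 0.032, 0.211], [0.031, 0.999, -0.006], [-0.211, 0.001, -0.977]]
force: [0.0, -0.1, 0.5]
opening: 0.551
grasp_force: 0.0
```

```bash
python3 - <<'E'
from h import *
inc()
t=viewer.capture('top');s=viewer.capture('side');cv2.imwrite('pics/t15.png',t['image']);cv2.imwrite('pics/s15.png',s['image'])
T=Ro.from_euler('z',-YL,degrees=True)
for n,c,box in(('top',t,(274,182,305,210)),('side',s,(298,205,342,250))):
    x0,y0,x1,y1=box; m=(c['image'].max(2)<75).astype(np.uint8); k=np.zeros_like(m);k[y0:y1,x0:x1]=m[y0:y1,x0:x1]
    cs,_=cv2.findContours(k,cv2.RETR_EXTERNAL,cv2.CHAIN_APPROX_NONE)
    for b in sorted(cs,key=cv2.contourArea)[-2:]:
        w=np.array([at_z(c,p,.058) for p in b[:,0].astype(float)]);w=T.apply(w-O)[:,:2]; print(n,cv2.contourArea(b),cv2.boundingRect(b),cv2.minAreaRect((w*1000).astype(np.float32)),cv2.approxPolyDP(b,2,True)[:,0].tolist())
    print('pred top face',[proj(c,L(.035+a,.019+b,.06)).round(1).tolist() for a,b in((-.031,-.015),(-.031,.015),(.031,.015),(.031,-.015))])
    print('bottom',[proj(c,L(.035+a,.019+b,.038)).round(1).tolist() for a,b in((-.031,-.015),(-.031,.015),(.031,.015),(.031,-.015))])
    for th in('stone_mid','tray_mid','brush','groover','polegrip'): print(th,[(np.round(r['location'],0).tolist(),round(r['conf'],2)) for r in nets.find_in(n,th)])
E
```

```text
23.83 [0.353  0.3891 0.1068] L [-0.2764  0.3236  0.1068] F [ 0.  -0.1  0.5] 0.551 0.0
top 180.0 (283, 183, 11, 22) ((33.67295455932617, 18.69467544555664), (60.255157470703125, 27.82866096496582), 0.8772192001342773) [[284, 183], [283, 201], [292, 204], [293, 183]]
pred top face [[293.1, 203.8], [282.2, 203.6], [282.9, 182.0], [293.6, 182.1]]
bottom [[293.6, 205.5], [282.9, 205.4], [283.5, 184.1], [294.1, 184.3]]
stone_mid [([286.0, 192.0], 0.73), ([378.0, 301.0], 0.73), ([360.0, 256.0], 0.73), ([428.0, 250.0], 0.73), ([416.0, 298.0], 0.48)]
tray_mid [([294.0, 195.0], 0.73)]
brush [([234.0, 266.0], 0.86)]
groover [([176.0, 231.0], 0.77), ([311.0, 184.0], 0.44)]
polegrip [([480.0, 218.0], 0.97)]
side 71.0 (300, 205, 16, 12) ((44.111488342285156, 85.32521057128906), (21.756847381591797, 45.406124114990234), 0.16284768283367157) [[300, 205], [308, 216], [315, 213], [307, 206]]
side 326.0 (308, 218, 27, 22) ((33.70546340942383, 12.132363319396973), (42.55975341796875, 70.0556411743164), 89.02191162109375) [[334, 224], [329, 219], [324, 219], [310, 226], [308, 233], [315, 239], [334, 229]]
pred top face [[313.0, 234.6], [305.2, 227.4], [326.0, 217.0], [333.9, 223.9]]
bottom [[312.8, 241.4], [305.1, 234.2], [325.6, 223.8], [333.4, 230.7]]
stone_mid [([317.0, 424.0], 0.96), ([279.0, 382.0], 0.94), ([316.0, 329.0], 0.74), ([388.0, 392.0], 0.72), ([321.0, 224.0], 0.71)]
tray_mid [([319.0, 236.0], 0.9)]
brush [([216.0, 236.0], 0.93)]
groover [([215.0, 190.0], 0.84)]
polegrip [([485.0, 425.0], 0.74)]
```

The stone measures 60 × 28 mm seen from above at ledge (34, 19) mm, square in the recess. The look-alikes and the loose brush, groover and pole grip have not moved. Handing in.

```bash
python3 -c "
from rig import workorder
print(workorder.hand_in())"
```

```text
the job is handed in; nothing more can be done
None
```

The job is handed in at about 24 s of the 61 s allowed: by the camera measurements the tray lies flat on the ledge recess up with the black stone flat inside it, no spindle contact was seen, and the brush, groove tool and pole grip stayed put; no verdict was returned.

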